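# Restack a survey instrument's spindle and lock the retainer

## Task

On the green instrument base, slide the brass spacer and then the steel washer onto the upright spindle until each sits fully down, then swing the red retainer all the way across over the washer so that it holds the stack down, and let go. The spindle stands off-centre in its eccentric bush, so feel for it and never press or jam the parts hard (stay well under 30 N). Leave the blue spare ring, the oil jar and the screwdriver where they are.

Things in the scene. Friction and masses are not known exactly. Their poses are not given: they have to be found in the camera images.
- base: Green cast instrument base, fixed to the bench: foot plate 150 mm (x) by 190 mm (y), casting 26 mm high. Origin on the bench straight under the socket centre, z up. A steel hinge post (18 mm across, 84 mm tall) stands at y = -75 mm and carries the red retainer.
- socket (a point): Nominal spindle centre, at the height of the spindle's tip (95 mm above the bench). The spindle is a rigid upright steel shaft, 16 mm across, 1.2 mm chamfer at its tip; its axis stands 6 mm from this point, in a horizontal direction that differs every time and is not measured: feel for it (or see it).
- seat_top (a point): Centre of the top of the aluminium seat ring round the spindle foot (48 mm across, it moves with the spindle's offset), under the socket centre, 45 mm above the bench. It is sprung: sinks up to 7 mm (about 6 N to start, 1.2 N per mm more). A spacer resting on it has its middle 57 mm above the bench, a washer upon that 72 mm; with the retainer closed both lie 4 mm lower.
- retainer_hinge (a point): The retainer's vertical hinge axis, 71 mm above the bench (the height of the closed retainer's flat underside), 75 mm from the socket centre along the base's -y.
- retainer (a joint): Angle of the red retainer fork, rad: 0 fully open, 1.5 closed against its stop, clockwise from above as it closes; stays where left (0.12 N m friction). A plate 6 mm thick with a 29 mm slot that passes round the spindle; the ramped tips of its tines ride onto the washer and push the stack down 4 mm, with 5 to 15 N at the pin.
- retainer_pin (a point): Middle of the black upright pin on the retainer by which it is swung: 12 mm across, 28 mm tall, this point 93 mm above the bench (the pin reaches from 77 to 105 mm). It runs on a horizontal circle of 85 mm radius about the hinge; fully closed it lies 40 mm from the socket centre along the base's -x.
- spacer_mid (a point): Centre of the loose brass spacer: a thick tube 44 mm across, 24 mm tall, standing upright, with an 18 mm bore right through; half-way up. It stands on a flat black mat 4 mm thick. About 0.22 kg.
- washer_mid (a point): Centre of the loose plain steel washer: a flat ring 52 mm across, 6 mm thick, with an 18 mm bore; half-way up. It lies flat on the black mat (4 mm thick), about 0.085 kg.
- spare_mid (a point): Centre of the blue plastic spare ring, 40 mm across, 8 mm thick, bore 26 mm: not used, leave it alone.
- oil_mid (a point): Centre of the closed amber oil jar, 44 mm across, 85 mm tall: leave it alone.
- driver_grip (a point): Handle of a screwdriver with a yellow handle, 170 mm long, lying on the bench: leave it alone.

How it is judged:
On the way, in this order (a step that is already met when the one before it is completed fails the run):
1. the spacer is on the spindle, down on the sprung seat (z of spacer_mid in the frame of base below 0.0595 m and horizontal distance between spacer_mid and socket below 0.0095 m and angle between spacer_mid's own z axis and vertical below 0.12 rad), for 0.2 s.
2. the washer is on the spindle, down on the spacer, the retainer still open (all of step 1 and z of washer_mid in the frame of base below 0.0745 m and horizontal distance between washer_mid and socket below 0.0095 m and angle between washer_mid's own z axis and vertical below 0.12 rad and value of joint retainer below 0.7 rad), for 0.2 s.
3. the retainer is swung fully across (value of joint retainer above 1.38 rad and z of washer_mid in the frame of base below 0.0702 m and horizontal distance between washer_mid and socket below 0.0095 m and angle between washer_mid's own z axis and vertical below 0.12 rad), for 0.2 s.
At the end, for the whole second after the job is handed in: Spacer, then washer, on the spindle, pressed down by the retainer: middles under 55.5 and 70.2 mm above the bench, each within 9.5 mm of the socket centre, within 0.12 rad of level, at rest; the retainer is within 0.12 rad of its closed stop (all of step 3 and z of spacer_mid in the frame of base below 0.0555 m and horizontal distance between spacer_mid and socket below 0.0095 m and angle between spacer_mid's own z axis and vertical below 0.12 rad and linear speed of each of spacer, washer below 0.02 m/s); the robot touches nothing.
It fails at once if the spacer or the washer is pressed against the base, its spindle, seat or retainer with more than 30 N (contact force between any of spacer, washer and base above 30 N).
It fails at once if the washer is pressed on the spacer with more than 30 N (contact force between washer and spacer above 30 N).
It fails at once if the spare ring, the oil jar or the screwdriver is moved by more than 20 mm (distance of any of spare_mid, oil_mid, driver_grip from where it was at the start of the episode above 0.02 m).
It also fails if it takes over 72 s, if anything falls off the work surface, if the arm or the gripper's body presses on something with over 40 N, if the wrist force passes 120 N, or if a joint passes its speed limit or range.

## Robot

A 6-joint arm with a two-finger parallel gripper is mounted at the origin on the work surface. World frame = base frame: x ahead of the robot, y to its left, z up, the work surface at z = 0. Lengths are in m, angles in rad, forces in N, time in s.
With the tool pointing down it reaches from about 0.35 to 0.85 m from the base axis. Payload 8.1 kg.
Tool frame: the origin (TCP) lies between the finger pads; the fingertips stand 8 mm ahead of it and the grasp point (between the pads) lies 11 mm behind it (robot.tip_reach is the y of the fingertips in the tool frame, in m); y points along the fingers, z is the direction in which the jaws open and shut, and the axes are right-handed (so a half turn about y gives the same grasp; the last joint's range is limited). The gripper opens to 93 mm and grips with 3 to 60 N. Pads are 15 mm wide; open, the fingers measure 128 mm over their backs; the gripper's body (75 mm by 188 mm) begins 65 mm behind the grasp point.
Start: joints at [-1.273, 0.13, 1.488, -0, 1.523, -0.085], TCP at [0.224, -0.557, 0.202] pointing down, gripper open.
Joint ranges: [-2.96, 2.96], [-0.89, 2.26], [0.02, 2.5], [-1.34, 4.48], [0, 2.73], [-2.66, 2.66]. Speed limits (rad/s): [2.39, 2.39, 2.79, 3.14, 3.14, 3.14].

## Interface

Orientations are given as a rotation vector (axis times angle).
In Python, from plant import robot gives the robot as it stands.
- The arm moves only by the tool carry_out, never from a script. Its argument "increments" is a list of rows, each an object with "linear": the shift along the tool's x, y, z in m, a list of three; "yaw": the turn about the tool's y in rad. A call has 1 to 5 rows; each row is the pose to reach, as a shift and turn from the pose measured when the call began, along the tool's axes at that moment; what a row does not reach only later rows make up. A row lasts 1/8 s, in which the tool goes at most 62.5 mm and 10.7 degrees, less where a joint would pass 70% of its speed; a pose out of reach is approached as far as the arm can. A call with a gripper value outside its range is refused whole. "gripper" is the opening, from 0 (shut) to 1 (fully open), set as the call begins (left out, the last holds). The fingers move at their own pace and stop on an object; "newtons" is the grip in N (left out, the last holds). Time passes only in rows, so rows that repeat a pose let the fingers close. It gives the time, the measured TCP pose, the force and the opening at its end, in the units of the state.
- robot.read_state(): the state, without advancing time (a new reading comes with each control period).
- robot.read_camera(name): name is "scene" or "side" or "wrist"; returns the picture (384x512x3 uint8, blue, green, red); there is no depth.
- robot.camera_params(name): a dict with "fov_y" (degrees; the focal length in pixels is half the picture's height over the tangent of half this angle, whatever the lens; pixels are square), "cx", "cy" (the principal point, pixels), "R" (3x3) and "t" (3): a world point X has camera coordinates R X + t. Camera axes: x right, y down, z forward; pixel columns grow to the right and rows downward; lengths in m; the calibration is good to about 2 mm. A picture is of the moment at which its call begins: read the wrist's pose just before it. camera_params takes no time and is no camera call; for the wrist camera it gives the pose at the moment of the call.
- robot.close_job(): hands the job in, once; it reports no verdict.
The state is a dict: "t": time; "q": joint angles; "dq": joint speeds; "joint_torque": joint torques, N m; "tool_pos": TCP position; "orientation": TCP orientation; "force": force on the tool from outside, world axes, zero at the start; "wrist_torque": the same for the moment, N m; "opening": finger opening in m.
Only numpy, scipy, OpenCV 4.12 (cv2) and the standard library are available. Lean on these libraries where they do the work, as an engineer would, in place of code of your own. Each camera call takes 0.05 s, during which the arm holds its last target.

## Working session

There is one attempt and no reset: what is moved stays moved. The work goes in short steps, Python scripts to look and compute and a tool call to move; the robot and the scene stay as the last step left them, time stands still between calls to the robot, and variables do not carry over. Pictures are saved under pics/ and viewed, and the job is handed in when it is done.

Besides the shell and the picture viewer there is one more tool, called by a JSON object that holds its "op" and its "data". carry_out: Moves the arm, as the interface text tells. Its arguments: {"type":"object","properties":{"increments":{"type":"array","items":{"type":"object","properties":{"linear":{"type":"array","items":{"type":"number"}},"yaw":{"type":"number"}}}},"gripper":{"type":"number"},"newtons":{"type":"number"}},"required":["increments"]}

```bash
ls; mkdir -p pics; python3 - <<'E'
from plant import robot
import cv2,numpy as np
s=robot.read_state();print({k:np.round(v,3) for k,v in s.items()}, robot.tip_reach)
for n in ("scene","side","wrist"):
    p=robot.camera_params(n);print(n,p)
    cv2.imwrite(f"pics/{n}0.png",robot.read_camera(n))
E
```

```text
pics
{'t': np.float64(0.0), 'q': array([-1.273,  0.131,  1.489,  0.   ,  1.523, -0.085]), 'dq': array([-0.   ,  0.001, -0.   ,  0.001, -0.001,  0.001]), 'joint_torque': array([-1.0000e-03, -5.5984e+01, -4.9176e+01,  7.7000e-02,  3.5000e-02,
       -0.0000e+00]), 'tool_pos': array([ 0.224, -0.556,  0.201]), 'orientation': array([-0.39 ,  2.014, -2.01 ]), 'force': array([ 0.332,  0.122, -1.002]), 'wrist_torque': array([-0.058,  0.01 , -0.052]), 'opening': np.float64(0.093)} 0.008
scene {'fov_y': 51.8452636723089, 'cx': 259.80149830667557, 'cy': 191.05260676214425, 'R': array([[-0.2849558 ,  0.95851398,  0.00715116],
       [ 0.62396531,  0.19115116, -0.75771269],
       [-0.72764516, -0.21145255, -0.65254911]]), 't': array([ 0.19074876, -0.32651188,  1.62893223])}
side {'fov_y': 46.959461548606214, 'cx': 257.5074384455049, 'cy': 185.90293772297588, 'R': array([[-0.80550458, -0.59255383, -0.00650598],
       [-0.37818948,  0.5224928 , -0.76418191],
       [ 0.45621824, -0.61309154, -0.64496797]]), 't': array([0.49300344, 0.28347919, 0.79411154])}
wrist {'fov_y': 68.9947756933224, 'cx': 258.6738580984272, 'cy': 186.52997679885715, 'R': array([[ 0.37409926, -0.9273876 , -0.0014061 ],
       [-0.88769029, -0.35852378,  0.28890594],
       [-0.26843191, -0.10683131, -0.95735646]]), 't': array([-0.59849252, -0.03510416,  0.39020617])}
```

View pics/scene0.png

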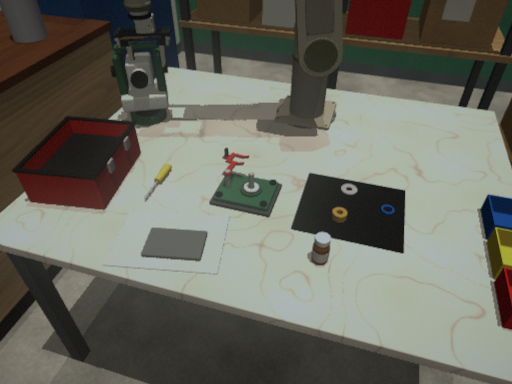

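View pics/side0.png

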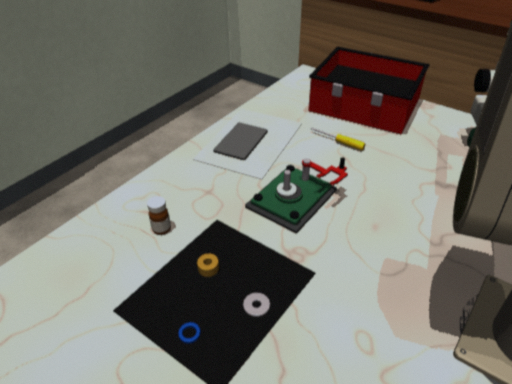

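View pics/wrist0.png

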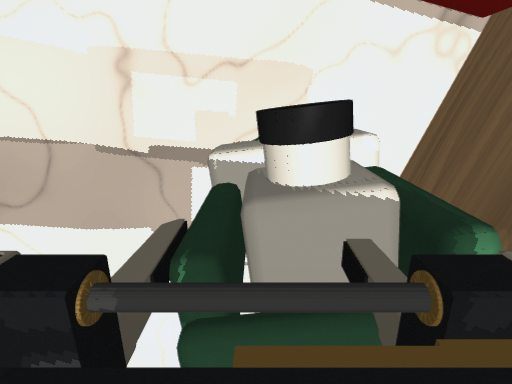

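```bash
cat > h.py <<'E'
import cv2,numpy as np
def K(p):
    f=192/np.tan(np.radians(p['fov_y'])/2); return f
def proj(p,X):
    c=np.asarray(p['R'])@np.asarray(X)+p['t']; f=K(p); return np.array([p['cx']+f*c[0]/c[2],p['cy']+f*c[1]/c[2]])
def back(p,uv,z):
    f=K(p); d=np.array([(uv[0]-p['cx'])/f,(uv[1]-p['cy'])/f,1.]); R=np.asarray(p['R']); d=R.T@d; o=-R.T@p['t']
    return o+d*(z-o[2])/d[2]
E
python3 - <<'E'
from plant import robot
import cv2,numpy as np
from h import *
for n,(a,b,c,d) in dict(scene=(205,140,295,220),side=(240,130,370,235)).items():
    im=cv2.imread(f"pics/{n}0.png"); 
    k=6
    cv2.imwrite(f"pics/{n}0z.png",cv2.resize(im[b:d,a:c],None,fx=k,fy=k,interpolation=cv2.INTER_CUBIC))
    p=robot.camera_params(n); print(n,proj(p,[.224,-.556,.2]),proj(p,[0,0,0]))
    hsv=cv2.cvtColor(im,cv2.COLOR_BGR2HSV)
    for nm,lo,hi in (("brass",(10,120,90),(28,255,255)),("blue",(100,150,90),(125,255,255)),("washer",(0,0,120),(180,60,255))):
        m=cv2.inRange(hsv,lo,hi); nn,l,st,ce=cv2.connectedComponentsWithStats(m)
        for i in range(1,nn):
            if 30<st[i,4]<800: print(nm,ce[i].round(1),st[i], back(p,ce[i],.01).round(3))
E
```

```text
scene [149.81124094  70.19303782] [306.05750518 111.87444597]
brass [497.2  40.3] [491  28  13  24 115] [-1.103  0.877  0.01 ]
brass [163.8 173.1] [155 165  16  16  66] [ 0.553 -0.364  0.01 ]
brass [339.5 211.8] [332 207  16  11 123] [0.568 0.215 0.01 ]
blue [500.8 217.4] [488 195  24  33 282] [0.454 0.668 0.01 ]
blue [387.3 208.9] [381 204  14  10  60] [0.514 0.349 0.01 ]
washer [203.4  60.3] [196  54  17  15 144] [-0.341 -0.598  0.01 ]
washer [507.1  96.3] [503  93   9  10  46] [-0.377  0.815  0.01 ]
washer [126.6  97.4] [121  94  13   7  69] [ 0.125 -0.757  0.01 ]
washer [156.6  95.6] [149  94  17   5  68] [ 0.071 -0.643  0.01 ]
washer [496.6 100.2] [493  98   8   6  33] [-0.324  0.766  0.01 ]
washer [177.3 111.5] [168 107  18  11 154] [ 0.17  -0.498  0.01 ]
washer [116.4 114.5] [109 108  15  12  83] [ 0.264 -0.72   0.01 ]
washer [251.  187.2] [244 182  15  10  92] [ 0.537 -0.068  0.01 ]
washer [348.7 188.6] [341 184  16  10 105] [0.453 0.228 0.01 ]
washer [469.4 380.3] [458 376  24   8  62] [0.982 0.533 0.01 ]
side [513.05984936  88.35406902] [531.90993917 343.6856043 ]
brass [349.6 142.4] [336 136  29  13 122] [ 0.554 -0.365  0.01 ]
brass [207.2 261.8] [197 253  21  18 257] [0.592 0.206 0.01 ]
blue [188.9 331.9] [179 322  21  20 194] [0.51 0.35 0.01]
washer [492.1  73.8] [491  70   4  11  31] [ 0.34  -1.053  0.01 ]
washer [480.7  98.1] [476  95  11   8  70] [ 0.323 -0.847  0.01 ]
washer [313.1 172. ] [309 168  10   9  55] [ 0.568 -0.187  0.01 ]
washer [329.5 176.6] [321 171  18  11 112] [ 0.524 -0.195  0.01 ]
washer [285.9 189.1] [277 182  19  14 150] [ 0.588 -0.087  0.01 ]
washer [256.1 303.8] [244 293  26  23 390] [0.447 0.23  0.01 ]
washer [482.4 345.9] [476 341  12  11  35] [0.071 0.065 0.01 ]
```

View pics/scene0z.png

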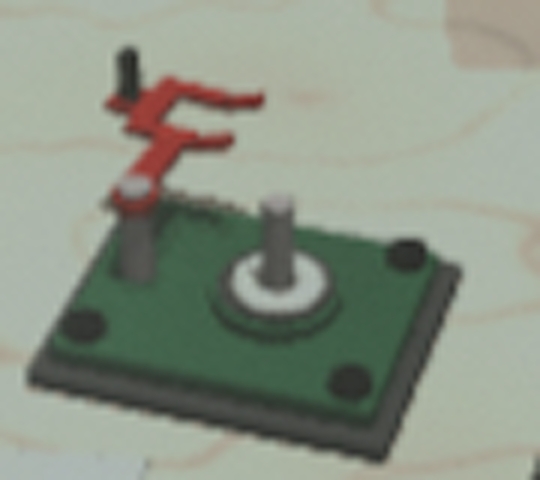

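View pics/side0z.png

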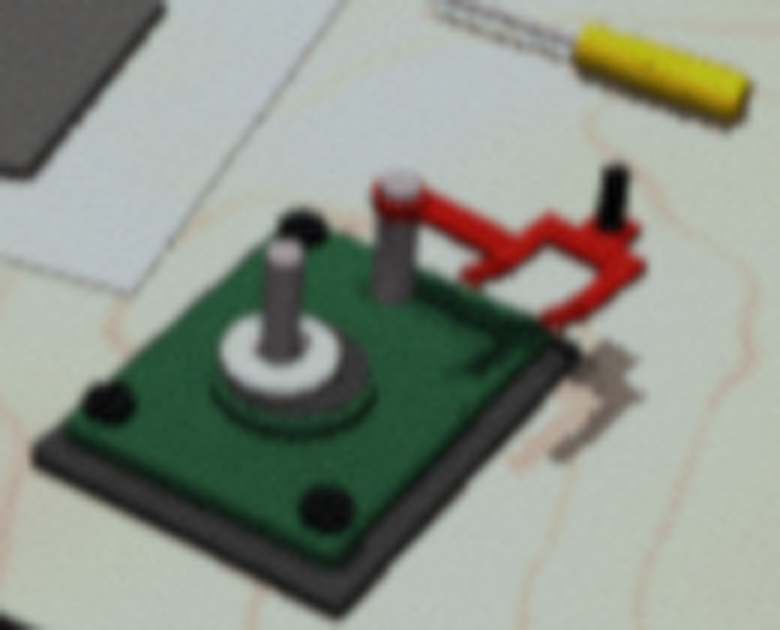

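```bash
python3 - <<'E'
from plant import robot
from h import *
from scipy.spatial.transform import Rotation as Ro
ps,pd=robot.camera_params("scene"),robot.camera_params("side")
for nm,a,b,z in (("spindle top",(251.2,173.4),(287.5,171.7),.095),("hinge top",(227.8,170.8),(306.8,160.5),.084),("pin top",(226.2,148.3),(342.5,158.3),.105)):
    print(nm,back(ps,a,z).round(4),back(pd,b,z).round(4))
for nm,b in(("spacer",(207.2,261.8)),("washer",(256.1,303.8))):
    print(nm)
w=robot.camera_params("wrist");s=robot.read_state()
R=Ro.from_rotvec(s['orientation']).as_matrix();print(R.round(3))
c=-np.array(w['R']).T@w['t'];print("cam in tool",R.T@(c-s['tool_pos']),"cam axes in tool (cols)",(R.T@np.array(w['R']).T).round(3))
# base corners scene
for uv in ((30,380),(383,460),(460,268)): print(back(ps,(205+uv[0]/6,140+uv[1]/6),0.).round(3))
for uv in ((40,455),(340,615),(575,355)): print(back(pd,(240+uv[0]/6,130+uv[1]/6),0.).round(3))
E
```

```text
spindle top [ 0.5725 -0.0559  0.095 ] [ 0.5665 -0.0567  0.095 ]
hinge top [ 0.5678 -0.1313  0.084 ] [ 0.56   -0.1328  0.084 ]
pin top [ 0.4861 -0.1655  0.105 ] [ 0.4825 -0.165   0.105 ]
spacer
washer
[[-0.928 -0.     0.374]
 [-0.374  0.001 -0.928]
 [-0.    -1.    -0.001]]
cam in tool [-0.07946034 -0.18155598 -0.00078924] cam axes in tool (cols) [[-0.001  0.957  0.289]
 [-0.    -0.289  0.957]
 [ 1.     0.001  0.   ]]
[ 0.635 -0.168  0.   ]
[0.638 0.018 0.   ]
[0.485 0.019 0.   ]
[0.637 0.011 0.   ]
[0.49  0.015 0.   ]
[ 0.491 -0.171  0.   ]
```

```bash
python3 - <<'E'
from h import *
im=cv2.imread("pics/scene0.png")
cv2.imwrite("pics/s1z.png",cv2.resize(im[0:140,90:220],None,fx=4,fy=4,interpolation=cv2.INTER_CUBIC))
E
```

```text
(no output)
```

View pics/s1z.png

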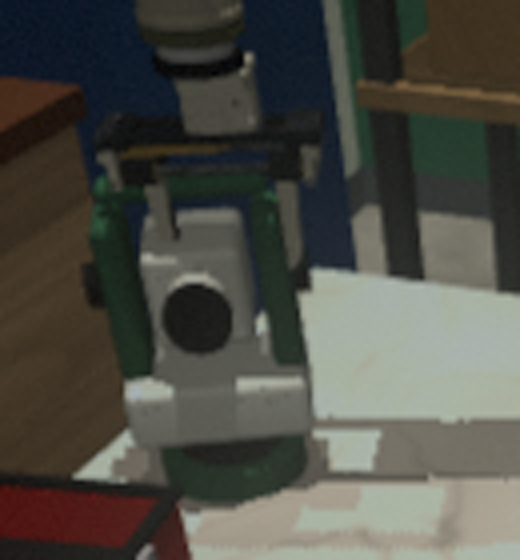

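{"op": "carry_out", "data": {"increments": [{"linear":[0,-0.03,0]},{"linear":[0,-0.08,0]},{"linear":[0,-0.13,0]},{"linear":[0,-0.16,0]}]}}

```text
$.increments[0]: bad value
```

```bash
python3 - <<'E'
from plant import robot
from h import *
ps,pd=robot.camera_params("scene"),robot.camera_params("side")
im=cv2.imread("pics/side0.png")
print("jar top",back(ps,(322,236),.085),back(pd,(156,201),.085))
print("jar bot",back(ps,(320,262),0),back(pd,(162,232),0))
print("sp", back(ps,(340.5,211),.028), back(pd,(208,259),.028), back(pd,(256.1,303.8),.01), back(ps,(348.7,188.6),.01))
E
```

```text
jar top [0.74989252 0.18568958 0.085     ] [0.74915622 0.1871888  0.085     ]
jar bot [0.76207714 0.19192388 0.        ] [0.74001798 0.19510818 0.        ]
sp [0.58304911 0.21719855 0.028     ] [0.58411058 0.21035222 0.028     ] [0.44648849 0.22951256 0.01      ] [0.45324448 0.22784893 0.01      ]
```

{"op": "carry_out", "data": {"increments": [{"linear":[0.0,-0.03,0.0],"yaw":0.0},{"linear":[0.0,-0.08,0.0],"yaw":0.0},{"linear":[0.0,-0.13,0.0],"yaw":0.0},{"linear":[0.0,-0.16,0.0],"yaw":0.0}]}}

```text
t: 0.65
tool_pos: [0.2242, -0.5568, 0.3645]
orientation: [-0.39, 2.01, -2.013]
force: [-0.0, 0.1, -0.1]
opening: 0.0928
```

{"op": "carry_out", "data": {"increments": [{"linear":[-0.05,0.0,-0.033],"yaw":-0.18},{"linear":[-0.1,0.0,-0.066],"yaw":-0.36},{"linear":[-0.15,0.0,-0.1],"yaw":-0.54},{"linear":[-0.2,0.0,-0.133],"yaw":-0.72},{"linear":[-0.25,0.0,-0.167],"yaw":-0.9}]}}

```text
t: 1.27
tool_pos: [0.3944, -0.3067, 0.3639]
orientation: [-1.063, 1.413, -1.415]
force: [0.9, -0.6, -0.4]
opening: 0.0928
```

```bash
cat >> h.py <<'E'
from scipy.spatial.transform import Rotation as Ro
def tool(s): return Ro.from_rotvec(s['orientation']).as_matrix()
def goto(s,P,head=-90.):
    """increments to reach world P with tool x heading (deg), tool staying down"""
    R=tool(s); d=R.T@(np.asarray(P)-s['tool_pos']); h=np.degrees(np.arctan2(R[1,0],R[0,0]))
    yaw=-np.radians((head-h+180)%360-180)
    print("pos",s['tool_pos'].round(4),"head",round(h,2),"incr",d.round(4),"yaw",round(yaw,4),"F",s['force'].round(2),"t",s['t'],"open",s['opening'],"ydown",R[:,1].round(3))
E
python3 - <<'E'
from plant import robot
from h import *
goto(robot.read_state(),[.565,-.06,.30])
E
```

```text
pos [ 0.3944 -0.3067  0.3639] head -106.18 incr [-0.2846  0.0636  0.095 ] yaw -0.2824 F [ 0.95 -0.55 -0.43] t 1.275 open 0.09280754964301659 ydown [ 0.    -0.001 -1.   ]
```

{"op": "carry_out", "data": {"increments": [{"linear":[-0.055,0.01,0.02],"yaw":-0.14},{"linear":[-0.11,0.02,0.04],"yaw":-0.28},{"linear":[-0.17,0.04,0.06],"yaw":-0.282},{"linear":[-0.23,0.055,0.078],"yaw":-0.282},{"linear":[-0.285,0.063,0.095],"yaw":-0.282}]}}

```text
t: 1.9
tool_pos: [0.5647, -0.0587, 0.2996]
orientation: [-1.211, 1.209, -1.21]
force: [2.2, -1.2, 0.6]
opening: 0.0931
```

{"op": "carry_out", "data": {"increments": [{"linear":[0,0.0,0],"yaw":0.0}]}}

```text
t: 2.02
tool_pos: [0.5653, -0.0548, 0.2975]
orientation: [-1.214, 1.209, -1.204]
force: [-0.2, -0.5, -0.4]
opening: 0.0933
```

```bash
cat >> h.py <<'E'
def snap(robot,name,cam="wrist"):
    s=robot.read_state(); p=robot.camera_params(cam); im=robot.read_camera(cam)
    cv2.imwrite(f"pics/{name}.png",im)
    import pickle; pickle.dump((s,p),open(f"pics/{name}.pkl","wb"))
    return s,p,im
def load(name):
    import pickle; return pickle.load(open(f"pics/{name}.pkl","rb"))
E
python3 - <<'E'
from plant import robot
from h import *
s,p,im=snap(robot,"w1")
print(s['dq'].round(3))
goto(s,[.52,.22,.25])
E
```

```text
[-0.043 -0.024  0.01  -0.034  0.011 -0.02 ]
pos [ 0.5653 -0.0548  0.2975] head -89.73 incr [-0.275   0.0478 -0.0438] yaw 0.0048 F [-0.18 -0.52 -0.36] t 2.025 open 0.09334093114093511 ydown [-0.004  0.    -1.   ]
```

View pics/w1.png

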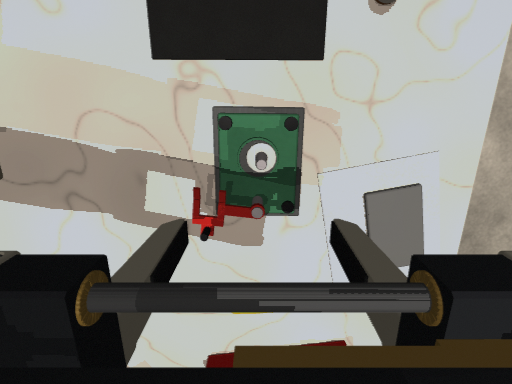

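```bash
python3 - <<'E'
from h import *
im=cv2.imread("pics/w1.png")[95:245,180:320]
cv2.imwrite("pics/w1z.png",cv2.resize(im,None,fx=4,fy=4,interpolation=cv2.INTER_CUBIC))
E
```

```text
(no output)
```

View pics/w1z.png

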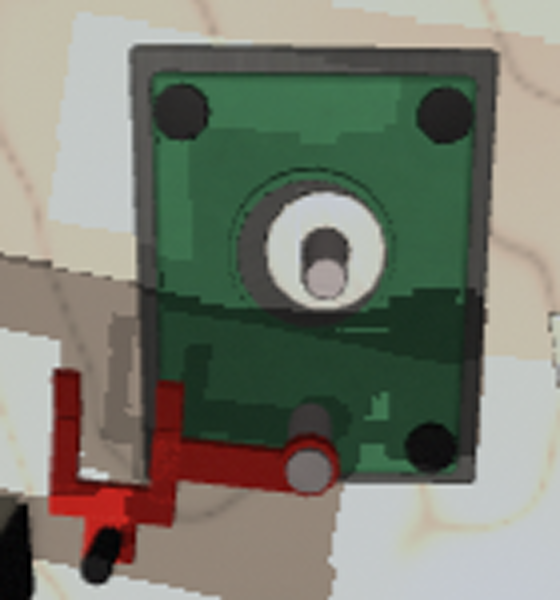

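```bash
python3 - <<'E'
from h import *
s,p=load("w1")
q=lambda x,y:(180+(x+.5)/4-.5,95+(y+.5)/4-.5)
for nm,x,y,z in (("spin",325,279,.095),("seat",326,251,.045),("hinge",309,472,.084),("pin",97,570,.105),("casting ring",313,248,.026),
 ("cTL",131,46,0),("cTR",498,50,0),("cBR",474,482,0)): print(nm,back(p,q(x,y),z).round(4))
E
```

```text
spin [ 0.5664 -0.0574  0.095 ]
seat [ 0.567 -0.057  0.045]
hinge [ 0.5609 -0.1346  0.084 ]
pin [ 0.4827 -0.1656  0.105 ]
casting ring [ 0.5618 -0.0595  0.026 ]
cTL [0.4862 0.0194 0.    ]
cTR [0.6375 0.0187 0.    ]
cBR [ 0.6365 -0.1733  0.    ]
```

{"op": "carry_out", "data": {"increments": [{"linear":[-0.06,0.01,-0.01],"yaw":0.0},{"linear":[-0.12,0.02,-0.02],"yaw":0.005},{"linear":[-0.18,0.03,-0.03],"yaw":0.005},{"linear":[-0.24,0.04,-0.04],"yaw":0.005},{"linear":[-0.275,0.048,-0.044],"yaw":0.005}]}}

```text
t: 2.7
tool_pos: [0.5191, 0.2192, 0.2502]
orientation: [-1.211, 1.212, -1.21]
force: [-0.4, -0.8, -0.5]
opening: 0.093
```

{"op": "carry_out", "data": {"increments": [{"linear":[0,0.0,0],"yaw":0.0}]}}

```text
t: 2.82
tool_pos: [0.5183, 0.2198, 0.2497]
orientation: [-1.213, 1.211, -1.208]
force: [-0.1, 0.6, 0.2]
opening: 0.0933
```

```bash
python3 - <<'E'
from plant import robot
from h import *
s,p,im=snap(robot,"w2")
print(s['dq'].round(3))
goto(s,[.583,.215,.06])
E
```

```text
[-0.034 -0.023 -0.004 -0.021  0.008 -0.016]
pos [0.5183 0.2198 0.2497] head -89.98 incr [0.0046 0.1894 0.0654] yaw 0.0003 F [-0.06  0.65  0.19] t 2.825 open 0.09326553610389965 ydown [-0.004 -0.001 -1.   ]
```

View pics/w2.png

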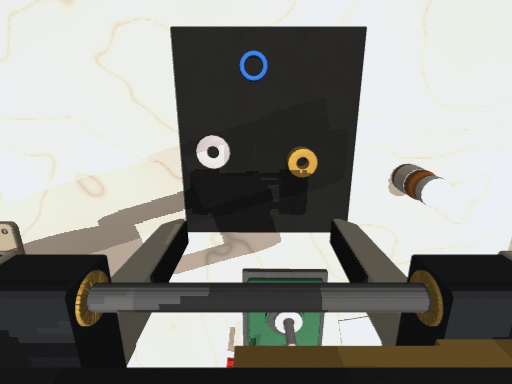

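```bash
python3 - <<'E'
from h import *
s,p=load("w2"); im=cv2.imread("pics/w2.png"); hsv=cv2.cvtColor(im,cv2.COLOR_BGR2HSV)
sub=im[125:190,190:325]; cv2.imwrite("pics/w2z.png",cv2.resize(sub,None,fx=5,fy=5,interpolation=cv2.INTER_CUBIC))
for nm,lo,hi,(a,b,c,d) in (("brass",(10,100,60),(28,255,255),(280,140,330,185)),("washer",(0,0,120),(180,70,255),(190,130,235,175))):
    m=np.zeros(im.shape[:2],np.uint8); m[b:d,a:c]=cv2.inRange(hsv,lo,hi)[b:d,a:c]
    cs,_=cv2.findContours(m,cv2.RETR_CCOMP,cv2.CHAIN_APPROX_NONE)
    for c in sorted(cs,key=len)[::-1][:2]:
        if len(c)>4:
            e=cv2.fitEllipse(c); print(nm,len(c),e,back(p,e[0],.028 if nm=="brass" else .010).round(4),back(p,e[0],.016 if nm=="brass" else .010).round(4))
E
```

```text
brass 86 ((301.89923095703125, 161.4900360107422), (29.483980178833008, 30.68368911743164), 131.9846954345703) [0.5796 0.2171 0.028 ] [0.5814 0.2146 0.016 ]
brass 28 ((301.6093444824219, 161.40115356445312), (8.43288516998291, 11.411001205444336), 56.271018981933594) [0.5792 0.2172 0.028 ] [0.581  0.2147 0.016 ]
washer 94 ((212.57334899902344, 151.52911376953125), (31.86244773864746, 33.40691375732422), 126.84912872314453) [0.4461 0.2285 0.01  ] [0.4461 0.2285 0.01  ]
washer 37 ((212.57012939453125, 151.68374633789062), (12.372028350830078, 13.419053077697754), 140.1288299560547) [0.4461 0.2283 0.01  ] [0.4461 0.2283 0.01  ]
```

View pics/w2z.png

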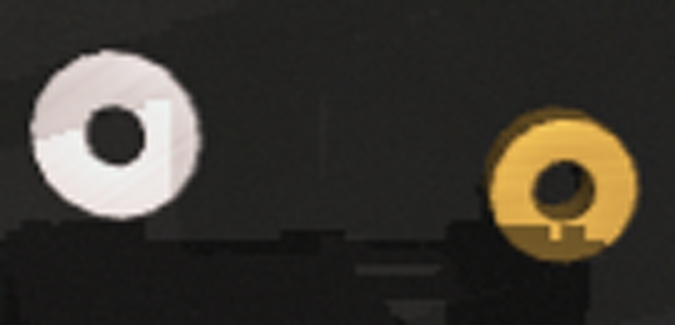

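{"op": "carry_out", "data": {"increments": [{"linear":[0.003,0.05,0.03],"yaw":0.0},{"linear":[0.005,0.11,0.06],"yaw":0.0},{"linear":[0.005,0.165,0.063],"yaw":0.0},{"linear":[0.005,0.205,0.063],"yaw":0.0},{"linear":[0.005,0.225,0.063],"yaw":0.0}]}}

```text
t: 3.5
tool_pos: [0.5804, 0.2104, 0.0227]
orientation: [-1.214, 1.215, -1.211]
force: [-0.9, -0.0, 0.7]
opening: 0.093
```

```bash
python3 - <<'E'
from plant import robot
from h import *
s,p,im=snap(robot,"w3")
goto(s,[.581,.215,.015])
E
```

```text
pos [0.5804 0.2104 0.0227] head -90.19 incr [-0.0046  0.0077  0.0006] yaw -0.0034 F [-0.85 -0.01  0.73] t 3.5 open 0.09296520534650358 ydown [-0.006 -0.003 -1.   ]
```

View pics/w3.png

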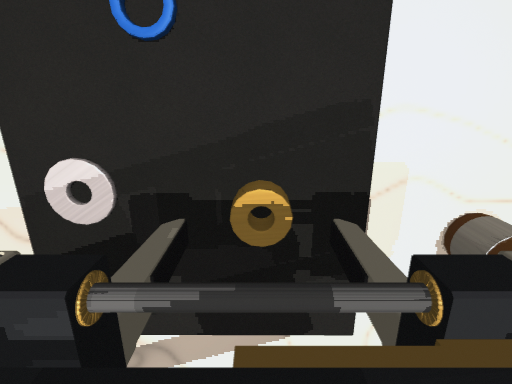

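```bash
python3 - <<'E'
from h import *
s,p=load("w3")
print(back(p,(262,213.5),.028), back(p,(79.5,191),.01), proj(p,[.581,.215,.028]))
im=cv2.imread("pics/w3.png")[165:260,210:310]; cv2.imwrite("pics/w3z.png",cv2.resize(im,None,fx=5,fy=5,interpolation=cv2.INTER_CUBIC))
E
```

```text
[0.58130461 0.21899734 0.028     ] [0.44768901 0.22935224 0.01      ] [261.54964265 218.93084144]
```

View pics/w3z.png

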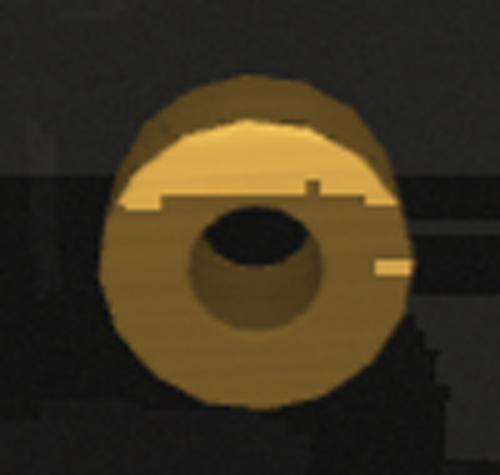

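{"op": "carry_out", "data": {"increments": [{"linear":[-0.006,0.005,0.0],"yaw":-0.003},{"linear":[-0.006,0.008,0.0],"yaw":-0.003}]}}

```text
t: 3.8
tool_pos: [0.5809, 0.217, 0.0149]
orientation: [-1.215, 1.212, -1.209]
force: [0.0, 0.3, 0.8]
opening: 0.0926
```

{"op": "carry_out", "data": {"increments": [{"linear":[0,0.0,0],"yaw":0.0},{"linear":[0,0.0,0],"yaw":0.0},{"linear":[0,0.0,0],"yaw":0.0},{"linear":[0,0.0,0],"yaw":0.0}], "gripper": 0.4, "newtons": 20}}

```text
t: 4.3
tool_pos: [0.581, 0.2171, 0.0151]
orientation: [-1.214, 1.211, -1.209]
force: [0.3, 0.6, -0.1]
opening: 0.0576
```

{"op": "carry_out", "data": {"increments": [{"linear":[0,0.0,0],"yaw":0.0},{"linear":[0,0.0,0],"yaw":0.0},{"linear":[0,0.0,0],"yaw":0.0}], "gripper": 0.4}}

```text
t: 4.68
tool_pos: [0.5809, 0.217, 0.0151]
orientation: [-1.214, 1.211, -1.209]
force: [-0.2, -0.5, 0.7]
opening: 0.0372
```

```bash
python3 - <<'E'
from plant import robot
from h import *
s,p,im=snap(robot,"w4")
print(s['opening'])
E
```

```text
0.037243241198933456
```

View pics/w4.png

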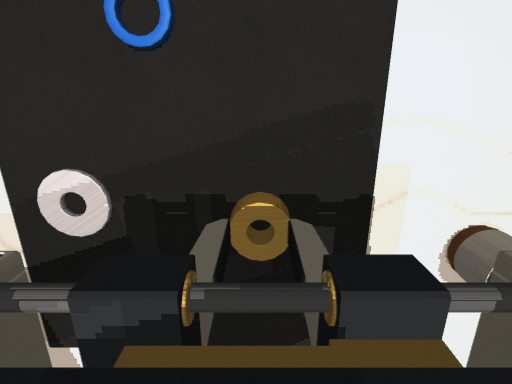

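```bash
python3 - <<'E'
from h import *
s,p=load("w4"); R=tool(s)
for d in ((0,0,0),(0,-.011,.0186),(0,-.011,-.0186),(.0075,.008,.0186),(-.0075,.008,.0186),(-.0075,.008,-.0186),(-.0075,-.03,.0186),(-.0075,-.03,-.0186)): print(d,proj(p,s['tool_pos']+R@np.array(d)).round(1))
print(proj(p,[.581,.2155,.028]),proj(p,[.581,.2155,.016]))
im=cv2.imread("pics/w4.png")[180:300,170:350]; cv2.imwrite("pics/w4z.png",cv2.resize(im,None,fx=4,fy=4,interpolation=cv2.INTER_CUBIC))
E
```

```text
(0, 0, 0) [260.6 222. ]
(0, -0.011, 0.0186) [288.6 228.7]
(0, -0.011, -0.0186) [232.9 228.7]
(0.0075, 0.008, 0.0186) [285.6 226.9]
(-0.0075, 0.008, 0.0186) [286.2 207.9]
(-0.0075, 0.008, -0.0186) [234.9 207.9]
(-0.0075, -0.03, 0.0186) [292.3 231.1]
(-0.0075, -0.03, -0.0186) [229.8 231.1]
[260.80149918 232.14267116] [260.74894926 224.51222631]
```

View pics/w4z.png

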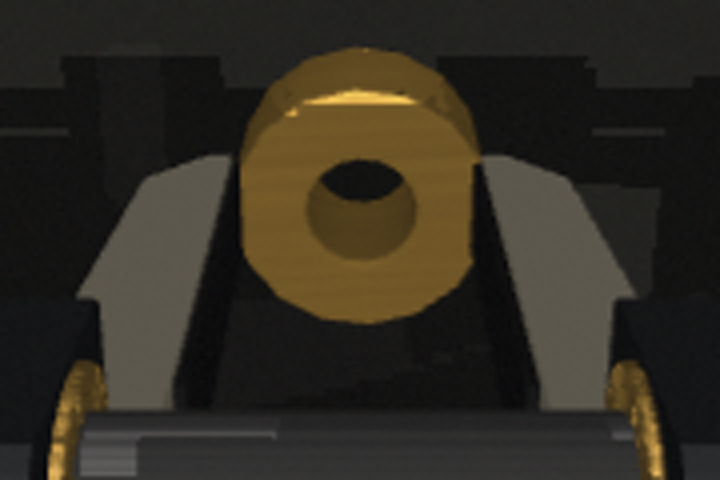

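{"op": "carry_out", "data": {"increments": [{"linear":[0,0.0,0],"yaw":0.0},{"linear":[0,0.0,0],"yaw":0.0}], "gripper": 0.2}}

```text
t: 4.97
tool_pos: [0.5809, 0.217, 0.0151]
orientation: [-1.215, 1.211, -1.209]
force: [-0.7, 0.1, 0.6]
opening: 0.0218
```

```bash
python3 - <<'E'
from plant import robot
from h import *
s,p,im=snap(robot,"w5")
print(s['opening'])
cv2.imwrite("pics/w5z.png",cv2.resize(im[150:300,150:370],None,fx=3.5,fy=3.5,interpolation=cv2.INTER_CUBIC))
E
```

```text
0.021819208444290566
```

View pics/w5z.png

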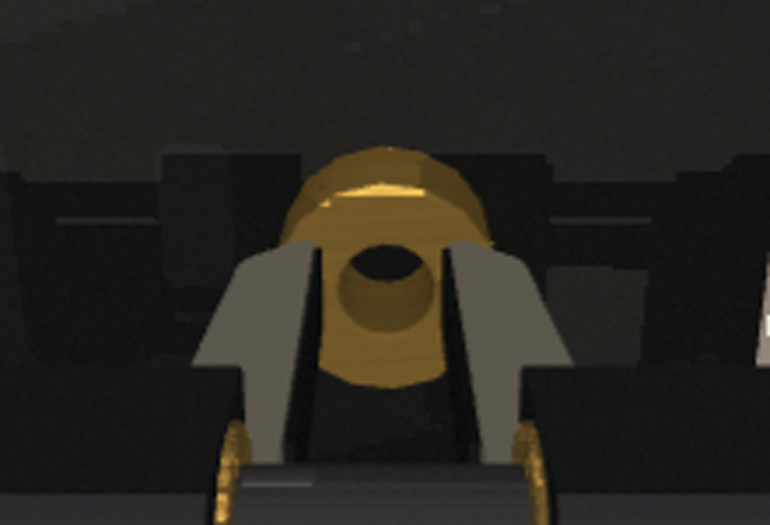

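{"op": "carry_out", "data": {"increments": [{"linear":[0,0.0,0],"yaw":0.0},{"linear":[0,0.0,0],"yaw":0.0},{"linear":[0,0.0,0],"yaw":0.0},{"linear":[0,0.0,0],"yaw":0.0},{"linear":[0,0.0,0],"yaw":0.0}], "gripper": 0.8}}

```text
t: 5.65
tool_pos: [0.5809, 0.217, 0.015]
orientation: [-1.215, 1.211, -1.208]
force: [-0.4, 0.0, 0.9]
opening: 0.0652
```

```bash
python3 - <<'E'
from h import *
s,p=load("w1"); R=tool(s)
for y in (.008,0,-.011,-.02):
  print(y,[proj(p,s['tool_pos']+R@np.array((x,y,z))).round(1) for x,z in ((-.0075,-.0465),(-.0075,.0465),(-.0075,-.064),(.0075,-.0465))])
im=cv2.imread("pics/w1.png")[205:345,90:290]; cv2.imwrite("pics/w1f.png",cv2.resize(im,None,fx=4,fy=4,interpolation=cv2.INTER_CUBIC))
E
```

```text
0.008 [array([196.5, 207.9]), array([324.7, 207.9]), array([172.4, 207.9]), array([197.8, 226.8])]
0 [array([194.1, 212. ]), array([327.3, 212.1]), array([169., 212.]), array([195.5, 231.6])]
-0.011 [array([190.4, 218.3]), array([331.2, 218.4]), array([163.9, 218.3]), array([192. , 238.8])]
-0.02 [array([187.1, 224. ]), array([334.8, 224.1]), array([159.3, 224. ]), array([188.8, 245.4])]
```

View pics/w1f.png

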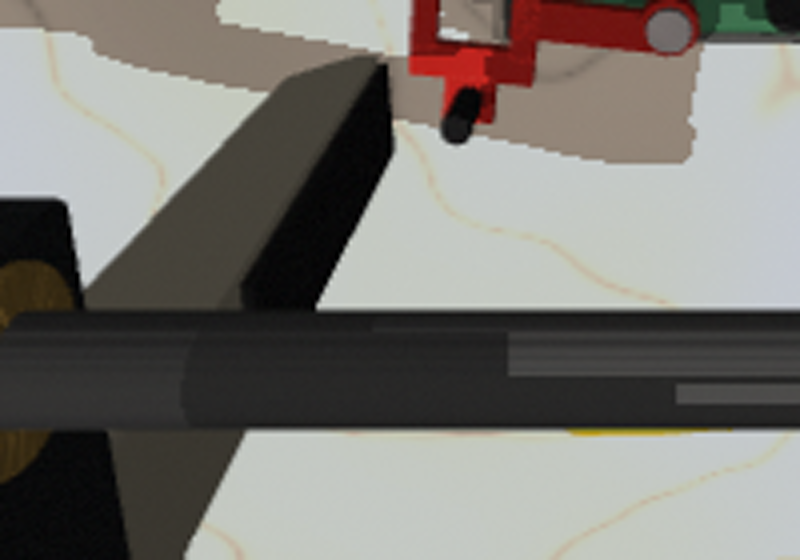

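{"op": "carry_out", "data": {"increments": [{"linear":[0,0.006,0],"yaw":0.0},{"linear":[0,0.012,0],"yaw":0.0},{"linear":[0,0.012,0],"yaw":0.0}]}}

```text
t: 6.02
tool_pos: [0.58, 0.2168, 0.0019]
orientation: [-1.216, 1.213, -1.208]
force: [0.1, 0.3, 0.3]
opening: 0.0742
```

{"op": "carry_out", "data": {"increments": [{"linear":[0,0.004,0],"yaw":0.0},{"linear":[0,0.008,0],"yaw":0.0},{"linear":[0,0.008,0],"yaw":0.0}]}}

```text
t: 6.4
tool_pos: [0.5795, 0.2166, -0.0067]
orientation: [-1.217, 1.213, -1.208]
force: [-0.5, 0.8, 0.3]
opening: 0.0743
```

{"op": "carry_out", "data": {"increments": [{"linear":[0,0.0,0],"yaw":0.0},{"linear":[0,0.0,0],"yaw":0.0},{"linear":[0,0.0,0],"yaw":0.0},{"linear":[0,0.0,0],"yaw":0.0},{"linear":[0,0.0,0],"yaw":0.0}], "gripper": 0.3}}

```text
t: 7.02
tool_pos: [0.5798, 0.2167, -0.0065]
orientation: [-1.217, 1.213, -1.208]
force: [-0.3, 0.2, 0.5]
opening: 0.0436
```

```bash
python3 - <<'E'
from plant import robot
from h import *
s,p,im=snap(robot,"w6")
goto(s,[.5665,-.0575,.16])
cv2.imwrite("pics/w6z.png",cv2.resize(im[150:300,150:370],None,fx=3.5,fy=3.5,interpolation=cv2.INTER_CUBIC))
E
```

```text
pos [ 0.5798  0.2167 -0.0065] head -89.99 incr [ 0.2747 -0.1656 -0.0145] yaw 0.0002 F [-0.27  0.19  0.54] t 7.025 open 0.043624765438455795 ydown [-0.007 -0.003 -1.   ]
```

View pics/w6z.png

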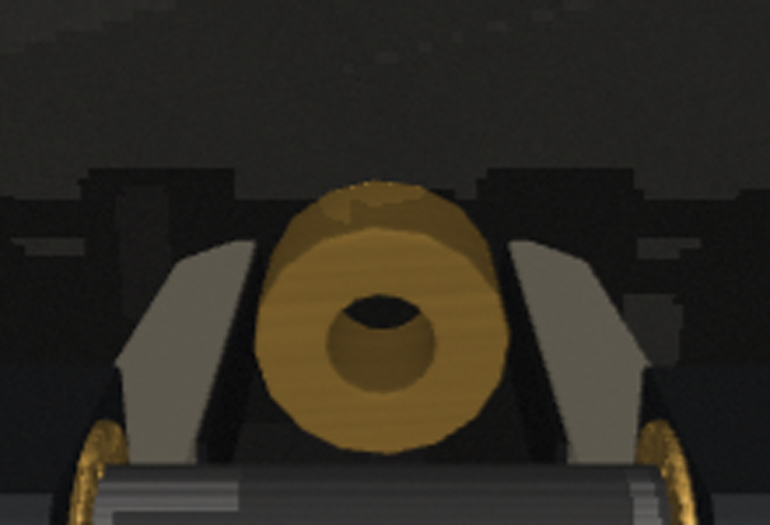

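```bash
python3 - <<'E'
from h import *
s,p=load("w6"); R=tool(s)
for uv in((258.9,247.7),(258.7,246.5)):
  X=back(p,uv,.028); print(X, R.T@(X-s['tool_pos']))
E
```

```text
[0.57869452 0.21568791 0.028     ] [ 0.00108219 -0.03448606 -0.00130818]
[0.57857612 0.21647822 0.028     ] [ 0.00029186 -0.03448758 -0.00142647]
```

{"op": "carry_out", "data": {"increments": [{"linear":[0,-0.01,0],"yaw":0.0},{"linear":[0,-0.05,0.0],"yaw":0.0},{"linear":[0.03,-0.11,0.0],"yaw":0.0},{"linear":[0.08,-0.15,-0.005],"yaw":0.0},{"linear":[0.14,-0.166,-0.01],"yaw":0.0}]}}

```text
t: 7.7
tool_pos: [0.5727, 0.0817, 0.1626]
orientation: [-1.213, 1.208, -1.209]
force: [1.8, 0.0, -2.9]
opening: 0.044
```

```bash
python3 - <<'E'
from plant import robot
from h import *
goto(robot.read_state(),[.568,-.056,.13])
E
```

```text
pos [0.5727 0.0817 0.1626] head -89.88 incr [ 0.1376  0.0329 -0.0049] yaw 0.0021 F [ 1.8   0.04 -2.91] t 7.7 open 0.04397645122448849 ydown [-0.002 -0.003 -1.   ]
```

{"op": "carry_out", "data": {"increments": [{"linear":[0.045,0.01,-0.002],"yaw":0.002},{"linear":[0.09,0.02,-0.004],"yaw":0.002},{"linear":[0.125,0.03,-0.005],"yaw":0.002},{"linear":[0.137,0.033,-0.005],"yaw":0.002},{"linear":[0.137,0.033,-0.005],"yaw":0.002}]}}

```text
t: 8.32
tool_pos: [0.5677, -0.0556, 0.13]
orientation: [-1.212, 1.211, -1.211]
force: [-0.0, 0.2, -1.8]
opening: 0.0441
```

```bash
python3 - <<'E'
from plant import robot
from h import *
s,p,im=snap(robot,"w7")
goto(s,[.568,-.056,.10])
cv2.imwrite("pics/w7z.png",cv2.resize(im[150:310,170:350],None,fx=4,fy=4,interpolation=cv2.INTER_CUBIC))
a,b,im2=snap(robot,"w7s","side")
cv2.imwrite("pics/w7sz.png",cv2.resize(im2[110:240,230:400],None,fx=4,fy=4,interpolation=cv2.INTER_CUBIC))
E
```

```text
pos [ 0.5677 -0.0556  0.13  ] head -90.06 incr [0.0003 0.03   0.0003] yaw -0.0011 F [-0.01  0.16 -1.84] t 8.325 open 0.04408894072890669 ydown [-0.002 -0.002 -1.   ]
```

View pics/w7z.png

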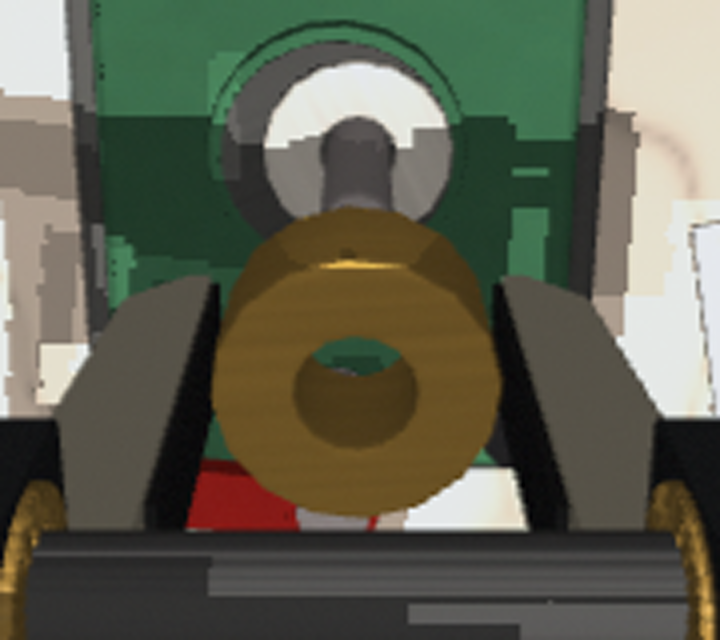

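View pics/w7sz.png

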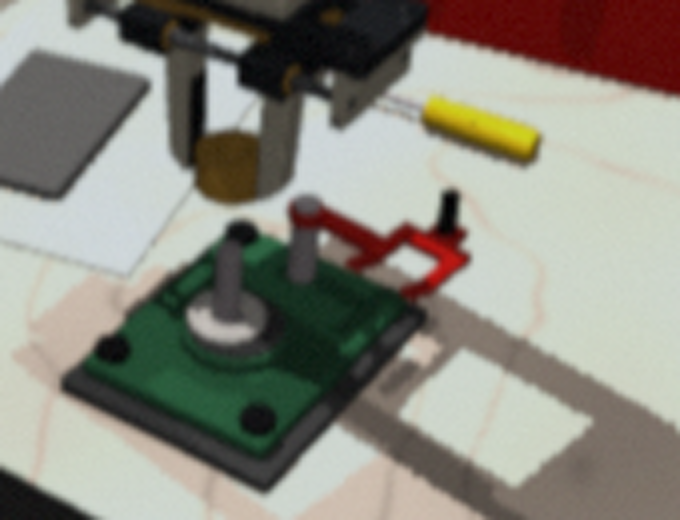

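{"op": "carry_out", "data": {"increments": [{"linear":[0.0005,0.015,0.001],"yaw":0.0},{"linear":[0.001,0.03,0.001],"yaw":0.0},{"linear":[0.001,0.038,0.001],"yaw":0.0},{"linear":[0.001,0.042,0.001],"yaw":0.0}], "newtons": 15}}

```text
t: 8.93
tool_pos: [0.5685, -0.0552, 0.0872]
orientation: [-1.213, 1.21, -1.208]
force: [0.5, -0.5, -0.7]
opening: 0.044
```

```bash
python3 - <<'E'
from plant import robot
from h import *
s,p,im=snap(robot,"w8")
goto(s,[.568,-.0565,.08])
cv2.imwrite("pics/w8z.png",cv2.resize(im[190:290,200:320],None,fx=6,fy=6,interpolation=cv2.INTER_CUBIC))
E
```

```text
pos [ 0.5685 -0.0552  0.0872] head -89.95 incr [ 0.0013  0.0072 -0.0004] yaw 0.001 F [ 0.49 -0.55 -0.67] t 8.925 open 0.044010889650820686 ydown [-0.003 -0.002 -1.   ]
```

View pics/w8z.png

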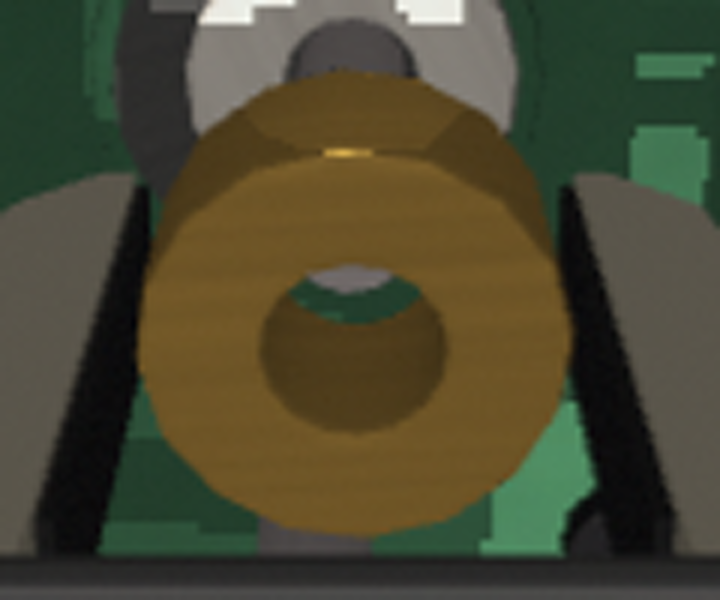

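```bash
python3 - <<'E'
from h import *
s,p=load("w8")
q=lambda x,y:(200+(x+.5)/6-.5,190+(y+.5)/6-.5)
zb=s['tool_pos'][2]+.0105
e=back(p,q(350,323),zb); t=back(p,q(350,292),.095)
print("bore bottom -y edge",e,"centre",e[1]+.009); print("spindle -y edge",t,"centre",t[1]+.008, "chamfered",t[1]+.0068)
print("bore top centre",back(p,q(354,349),zb+.024))
# spindle foot at seat: x
print(back(p,q(351,20),.045), back(p,q(352,60),.05))
E
```

```text
bore bottom -y edge [ 0.56655848 -0.06637582  0.09765189] centre -0.057375818356810514
spindle -y edge [ 0.56654298 -0.06385021  0.095     ] centre -0.055850210328832854 chamfered -0.057050210328832854
bore top centre [ 0.56706598 -0.05621945  0.12165189]
[ 0.5664151 -0.047493   0.045    ] [ 0.56658    -0.05166577  0.05      ]
```

{"op": "carry_out", "data": {"increments": [{"linear":[0,0.003,0],"yaw":0.0},{"linear":[0,0.005,0],"yaw":0.0}]}}

```text
t: 9.22
tool_pos: [0.5686, -0.0553, 0.0822]
orientation: [-1.213, 1.21, -1.209]
force: [0.2, 0.2, -1.4]
opening: 0.0442
```

{"op": "carry_out", "data": {"increments": [{"linear":[0,0.003,0],"yaw":0.0},{"linear":[0,0.006,0],"yaw":0.0}]}}

```text
t: 9.48
tool_pos: [0.5687, -0.0554, 0.0762]
orientation: [-1.213, 1.209, -1.209]
force: [0.1, 0.5, -2.2]
opening: 0.0439
```

{"op": "carry_out", "data": {"increments": [{"linear":[0,0.004,0],"yaw":0.0},{"linear":[0,0.008,0],"yaw":0.0}]}}

```text
t: 9.72
tool_pos: [0.5687, -0.0554, 0.0679]
orientation: [-1.213, 1.209, -1.209]
force: [0.3, 0.1, -2.3]
opening: 0.0441
```

{"op": "carry_out", "data": {"increments": [{"linear":[0,0.006,0],"yaw":0.0},{"linear":[0,0.012,0],"yaw":0.0},{"linear":[0,0.018,0],"yaw":0.0},{"linear":[0,0.024,0],"yaw":0.0}]}}

```text
t: 10.22
tool_pos: [0.5686, -0.0555, 0.0434]
orientation: [-1.213, 1.21, -1.209]
force: [0.3, 1.0, -1.4]
opening: 0.0442
```

{"op": "carry_out", "data": {"increments": [{"linear":[0,0.003,0],"yaw":0.0},{"linear":[0,0.006,0],"yaw":0.0}]}}

```text
t: 10.48
tool_pos: [0.5686, -0.0555, 0.0372]
orientation: [-1.213, 1.21, -1.209]
force: [-0.1, 0.3, -1.1]
opening: 0.0441
```

{"op": "carry_out", "data": {"increments": [{"linear":[0,0.001,0],"yaw":0.0},{"linear":[0,0.0025,0],"yaw":0.0}]}}

```text
t: 10.72
tool_pos: [0.5688, -0.0555, 0.0348]
orientation: [-1.212, 1.209, -1.209]
force: [-0.1, 1.1, -2.2]
opening: 0.0439
```

{"op": "carry_out", "data": {"increments": [{"linear":[0,0.0,0],"yaw":0.0},{"linear":[0,0.0,0],"yaw":0.0},{"linear":[0,0.0,0],"yaw":0.0}], "gripper": 0.8}}

```text
t: 11.1
tool_pos: [0.5691, -0.0556, 0.0352]
orientation: [-1.212, 1.209, -1.21]
force: [0.1, 0.1, -0.1]
opening: 0.0696
```

```bash
python3 - <<'E'
from plant import robot
from h import *
s,p,im=snap(robot,"w9")
print(s['force'],s['opening'])
cv2.imwrite("pics/w9z.png",cv2.resize(im[150:300,170:350],None,fx=4,fy=4,interpolation=cv2.INTER_CUBIC))
goto(s,[.446,.2285,.13])
E
```

```text
[ 0.12394344  0.10278022 -0.08869275] 0.06958631228693599
pos [ 0.5691 -0.0556  0.0352] head -89.96 incr [-0.284  -0.0952 -0.123 ] yaw 0.0006 F [ 0.12  0.1  -0.09] t 11.1 open 0.06958631228693599 ydown [-0.001 -0.002 -1.   ]
```

View pics/w9z.png

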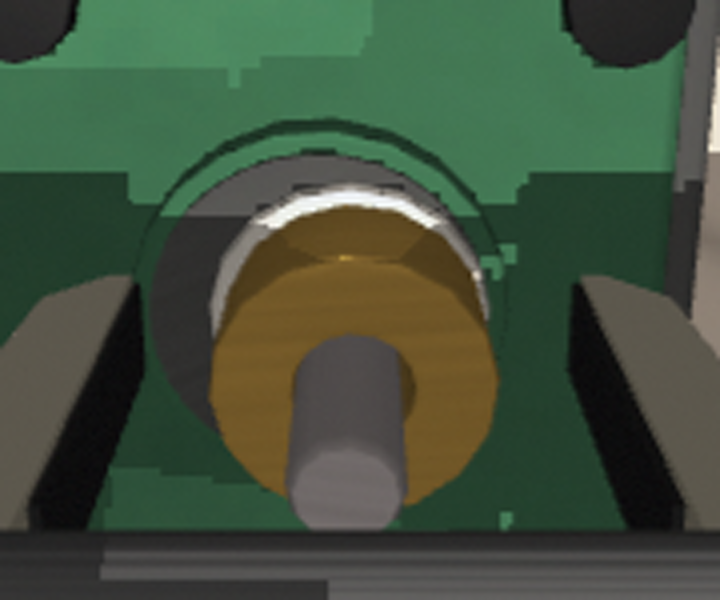

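{"op": "carry_out", "data": {"increments": [{"linear":[0,-0.04,0],"yaw":0.0},{"linear":[0,-0.08,0],"yaw":0.0},{"linear":[-0.03,-0.11,-0.01],"yaw":0.0},{"linear":[-0.08,-0.12,-0.03],"yaw":0.0},{"linear":[-0.13,-0.12,-0.06],"yaw":0.0}]}}

```text
t: 11.78
tool_pos: [0.5098, 0.0758, 0.1567]
orientation: [-1.209, 1.207, -1.212]
force: [-0.0, 0.5, 0.6]
opening: 0.0746
```

```bash
python3 - <<'E'
from plant import robot
from h import *
s,p=load("w9")
q=lambda x,y:(170+(x+.5)/4-.5,150+(y+.5)/4-.5)
print(back(p,q(346,488),.095), back(p,q(353,390),.069))
goto(robot.read_state(),[.4465,.2285,.10])
E
```

```text
[ 0.56642984 -0.0558112   0.095     ] [ 0.56721425 -0.05658048  0.069     ]
pos [0.5098 0.0758 0.1567] head -90.03 incr [-0.1528  0.0564 -0.0635] yaw -0.0005 F [-0.01  0.48  0.61] t 11.775 open 0.07456633078909874 ydown [ 0.002 -0.002 -1.   ]
```

{"op": "carry_out", "data": {"increments": [{"linear":[-0.055,0.015,-0.02],"yaw":0.0},{"linear":[-0.105,0.03,-0.045],"yaw":0.0},{"linear":[-0.145,0.05,-0.06],"yaw":0.0},{"linear":[-0.153,0.056,-0.063],"yaw":0.0},{"linear":[-0.153,0.056,-0.063],"yaw":0.0}]}}

```text
t: 12.4
tool_pos: [0.4467, 0.2287, 0.1001]
orientation: [-1.21, 1.207, -1.211]
force: [0.6, -0.9, -0.3]
opening: 0.0743
```

```bash
python3 - <<'E'
from plant import robot
from h import *
s,p,im=snap(robot,"w10")
hsv=cv2.cvtColor(im,cv2.COLOR_BGR2HSV)
cv2.imwrite("pics/w10z.png",cv2.resize(im[130:270,170:350],None,fx=4,fy=4,interpolation=cv2.INTER_CUBIC))
goto(s,[.4465,.2285,.03])
E
```

```text
pos [0.4467 0.2287 0.1001] head -89.95 incr [ 0.      0.0701 -0.0003] yaw 0.0008 F [ 0.56 -0.89 -0.28] t 12.4 open 0.07427963227272787 ydown [ 0.001 -0.002 -1.   ]
```

View pics/w10z.png

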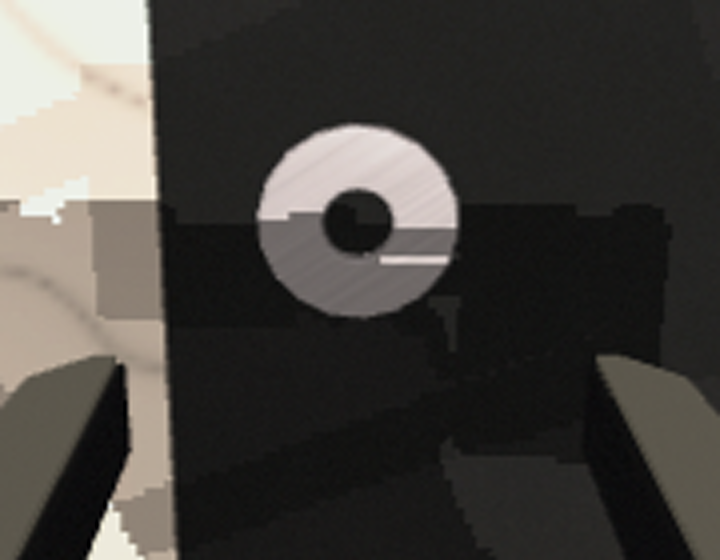

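```bash
python3 - <<'E'
from h import *
s,p=load("w10"); print(back(p,(259.1,184.9),.01))
E
```

```text
[0.44588726 0.22905718 0.01      ]
```

{"op": "carry_out", "data": {"increments": [{"linear":[0,0.04,0],"yaw":0.0},{"linear":[0,0.075,0],"yaw":0.0},{"linear":[0,0.095,0],"yaw":0.0},{"linear":[0,0.103,0],"yaw":0.0},{"linear":[0,0.103,0],"yaw":0.0}]}}

```text
t: 13.08
tool_pos: [0.4484, 0.2273, -0.0018]
orientation: [-1.208, 1.207, -1.213]
force: [0.4, 0.6, 0.2]
opening: 0.0745
```

{"op": "carry_out", "data": {"increments": [{"linear":[-0.001,0.003,-0.002],"yaw":0.0},{"linear":[-0.0015,0.007,-0.002],"yaw":0.0},{"linear":[-0.0015,0.008,-0.002],"yaw":0.0}]}}

```text
t: 13.45
tool_pos: [0.4465, 0.2289, -0.0098]
orientation: [-1.208, 1.207, -1.213]
force: [-0.6, 0.1, -0.4]
opening: 0.0746
```

{"op": "carry_out", "data": {"increments": [{"linear":[0,0.0015,0],"yaw":0.0},{"linear":[0,0.002,0],"yaw":0.0}]}}

```text
t: 13.7
tool_pos: [0.4465, 0.229, -0.0118]
orientation: [-1.208, 1.207, -1.213]
force: [0.5, -0.2, -0.1]
opening: 0.0745
```

```bash
python3 - <<'E'
from plant import robot
from h import *
s,p,im=snap(robot,"w11")
goto(s,[.4465,.2285,-.012])
cv2.imwrite("pics/w11z.png",cv2.resize(im[170:290,170:350],None,fx=4,fy=4,interpolation=cv2.INTER_CUBIC))
E
```

```text
pos [ 0.4465  0.229  -0.0118] head -90.07 incr [0.0005 0.0002 0.    ] yaw -0.0012 F [ 0.51 -0.25 -0.11] t 13.7 open 0.07446430864551773 ydown [ 0.003 -0.002 -1.   ]
```

View pics/w11z.png

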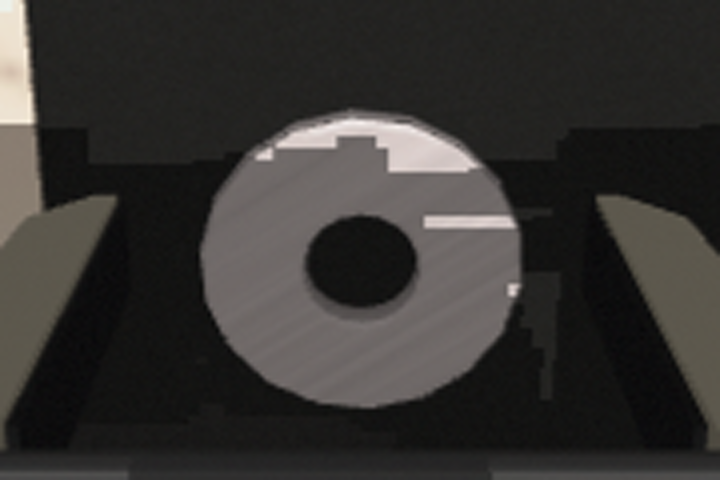

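{"op": "carry_out", "data": {"increments": [{"linear":[0,0.0,0],"yaw":0.0},{"linear":[0,0.0,0],"yaw":0.0},{"linear":[0,0.0,0],"yaw":0.0},{"linear":[0,0.0,0],"yaw":0.0}], "gripper": 0.45, "newtons": 15}}

```text
t: 14.25
tool_pos: [0.4464, 0.229, -0.0118]
orientation: [-1.208, 1.207, -1.213]
force: [1.0, 0.3, -0.1]
opening: 0.0501
```

```bash
python3 - <<'E'
from plant import robot
from h import *
s,p,im=snap(robot,"w12")
goto(s,[.5665,-.057,.15])
cv2.imwrite("pics/w12z.png",cv2.resize(im[170:290,170:350],None,fx=4,fy=4,interpolation=cv2.INTER_CUBIC))
E
```

```text
pos [ 0.4464  0.229  -0.0118] head -90.07 incr [ 0.2861 -0.1609  0.1208] yaw -0.0012 F [ 0.99  0.32 -0.14] t 14.25 open 0.05007795063221207 ydown [ 0.003 -0.002 -1.   ]
```

View pics/w12z.png

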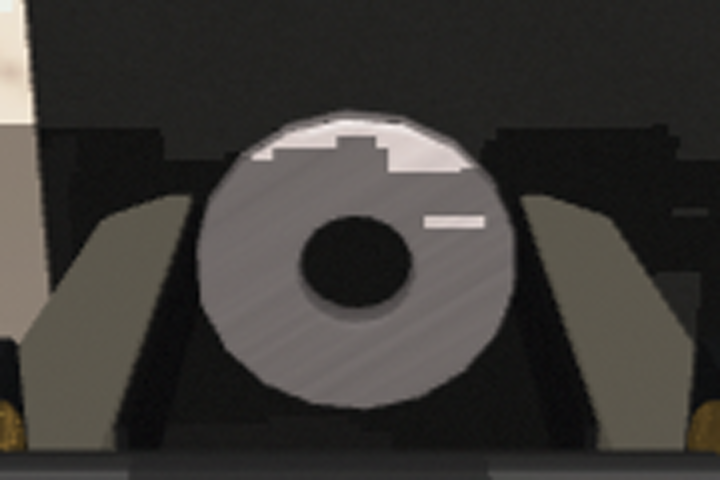

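{"op": "carry_out", "data": {"increments": [{"linear":[0,0.0,0],"yaw":0.0},{"linear":[0,0.0,0],"yaw":0.0}]}}

```text
t: 14.55
tool_pos: [0.4465, 0.229, -0.0118]
orientation: [-1.208, 1.207, -1.213]
force: [-0.1, 0.2, 1.4]
opening: 0.0502
```

{"op": "carry_out", "data": {"increments": [{"linear":[0,-0.01,0],"yaw":0.0},{"linear":[0,-0.025,0],"yaw":0.0},{"linear":[0,-0.03,0],"yaw":0.0}]}}

```text
t: 14.92
tool_pos: [0.4477, 0.2296, 0.0202]
orientation: [-1.205, 1.206, -1.213]
force: [-0.2, -0.0, -1.4]
opening: 0.0503
```

```bash
python3 - <<'E'
from plant import robot
from h import *
s,p,im=snap(robot,"w13")
goto(s,[.5665,-.057,.15])
cv2.imwrite("pics/w13z.png",cv2.resize(im[170:290,170:350],None,fx=4,fy=4,interpolation=cv2.INTER_CUBIC))
E
```

```text
pos [0.4477 0.2296 0.0202] head -90.07 incr [ 0.2865 -0.1289  0.1199] yaw -0.0012 F [-0.22 -0.   -1.35] t 14.925 open 0.05033532011504379 ydown [ 0.006 -0.001 -1.   ]
```

View pics/w13z.png

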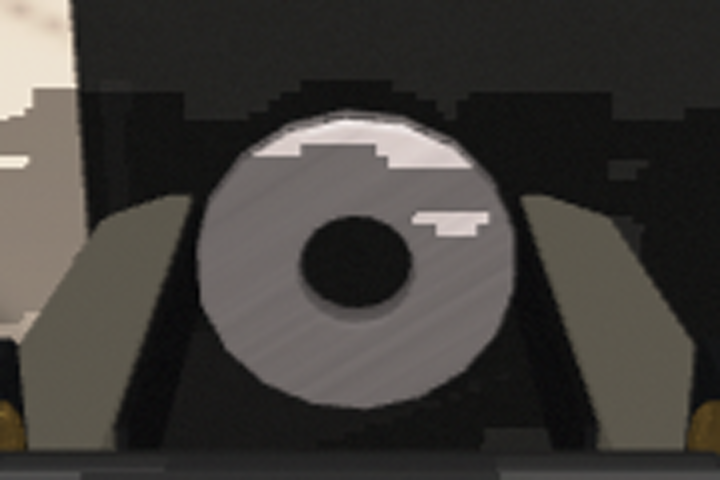

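```bash
python3 - <<'E'
from h import *
s,p=load("w12");R=tool(s)
q=lambda x,y:(170+(x+.5)/4-.5,170+(y+.5)/4-.5)
for uv in ((356,262),(356,260)):
  X=back(p,q(*uv),.010); print(X,R.T@(X-s['tool_pos']))
E
```

```text
[0.44494826 0.22972002 0.01      ] [-0.00071463 -0.02182032 -0.00143889]
[0.44494847 0.23006783 0.01      ] [-0.00106243 -0.02182101 -0.00143908]
```

{"op": "carry_out", "data": {"increments": [{"linear":[0.0,-0.055,0],"yaw":0.0},{"linear":[0.03,-0.1,0.015],"yaw":0.0},{"linear":[0.075,-0.12,0.035],"yaw":0.0},{"linear":[0.125,-0.13,0.055],"yaw":0.0},{"linear":[0.175,-0.13,0.075],"yaw":0.0}]}}

```text
t: 15.6
tool_pos: [0.5231, 0.0532, 0.1526]
orientation: [-1.203, 1.203, -1.214]
force: [0.9, 0.3, -0.5]
opening: 0.0505
```

```bash
python3 - <<'E'
from plant import robot
from h import *
goto(robot.read_state(),[.567,-.0565,.12])
E
```

```text
pos [0.5231 0.0532 0.1526] head -90.04 incr [0.1096 0.0331 0.0437] yaw -0.0007 F [ 0.88  0.33 -0.48] t 15.6 open 0.05049153037791324 ydown [ 0.009 -0.001 -1.   ]
```

{"op": "carry_out", "data": {"increments": [{"linear":[0.04,0.005,0.015],"yaw":0.0},{"linear":[0.085,0.02,0.035],"yaw":0.0},{"linear":[0.107,0.04,0.044],"yaw":0.0},{"linear":[0.111,0.053,0.045],"yaw":0.0},{"linear":[0.111,0.058,0.045],"yaw":0.0}]}}

```text
t: 16.23
tool_pos: [0.5676, -0.0574, 0.0939]
orientation: [-1.204, 1.205, -1.213]
force: [0.3, -0.2, -1.0]
opening: 0.0505
```

{"op": "carry_out", "data": {"increments": [{"linear":[0,0.002,0],"yaw":0.0}]}}

```text
t: 16.35
tool_pos: [0.5674, -0.0562, 0.092]
orientation: [-1.204, 1.204, -1.212]
force: [-0.1, 0.8, 0.5]
opening: 0.0503
```

```bash
python3 - <<'E'
from plant import robot
from h import *
s,p,im=snap(robot,"w14")
goto(s,[.568,-.0575,.085])
cv2.imwrite("pics/w14z.png",cv2.resize(im[190:290,200:320],None,fx=6,fy=6,interpolation=cv2.INTER_CUBIC))
E
```

```text
pos [ 0.5674 -0.0562  0.092 ] head -89.99 incr [0.0013 0.007  0.0005] yaw 0.0001 F [-0.1   0.76  0.55] t 16.35 open 0.05029834307230528 ydown [ 0.007  0.    -1.   ]
```

View pics/w14z.png

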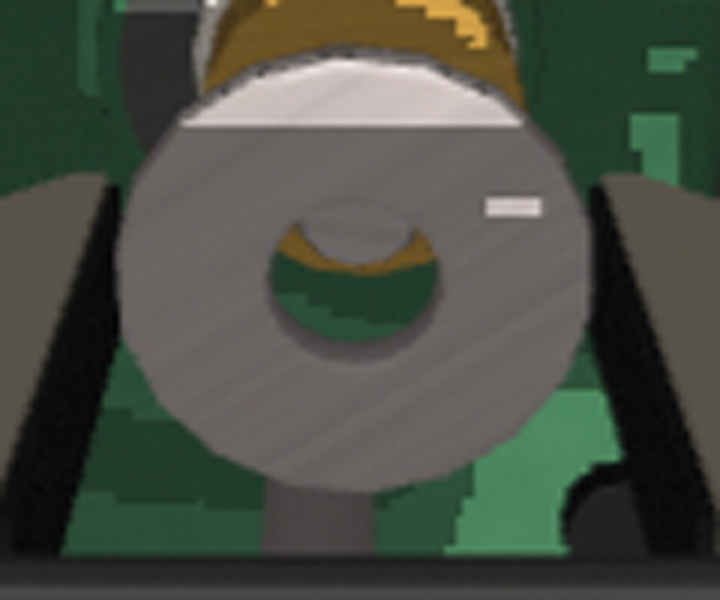

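```bash
python3 - <<'E'
from h import *
s,p=load("w14");zt=s['tool_pos'][2]
q=lambda x,y:(200+(x+.5)/6-.5,190+(y+.5)/6-.5)
print("bore low edge bottom",back(p,q(355,343),zt+.0158)+[0,.009,0]," top",back(p,q(354,361),zt+.0218)+[0,.009,0], "top upper edge",back(p,q(354,203),zt+.0218)-[0,.009,0])
print("spindle",back(p,q(357,263),.095)+[0,.0068,0],"or",back(p,q(357,263),.095)+[0,.008,0])
E
```

```text
bore low edge bottom [ 0.56595904 -0.05804655  0.1078307 ]  top [ 0.56580597 -0.05687322  0.1138307 ] top upper edge [ 0.56579329 -0.05649926  0.1138307 ]
spindle [ 0.56628723 -0.05687093  0.095     ] or [ 0.56628723 -0.05567093  0.095     ]
```

{"op": "carry_out", "data": {"increments": [{"linear":[0.0003,0.005,0.0005],"yaw":0.0},{"linear":[0.0003,0.01,0.0005],"yaw":0.0},{"linear":[0.0003,0.012,0.0005],"yaw":0.0}]}}

```text
t: 16.77
tool_pos: [0.5677, -0.0562, 0.0795]
orientation: [-1.205, 1.204, -1.211]
force: [-0.2, 0.9, 0.2]
opening: 0.0505
```

{"op": "carry_out", "data": {"increments": [{"linear":[0,0.002,0],"yaw":0.0},{"linear":[0,0.004,0],"yaw":0.0}]}}

```text
t: 17.02
tool_pos: [0.5677, -0.0562, 0.0754]
orientation: [-1.205, 1.204, -1.211]
force: [0.6, -0.5, -0.8]
opening: 0.0507
```

{"op": "carry_out", "data": {"increments": [{"linear":[0,0.004,0],"yaw":0.0},{"linear":[0,0.008,0],"yaw":0.0},{"linear":[0,0.012,0],"yaw":0.0},{"linear":[0,0.016,0],"yaw":0.0}]}}

```text
t: 17.52
tool_pos: [0.5678, -0.0563, 0.059]
orientation: [-1.205, 1.205, -1.211]
force: [-0.0, 0.7, 0.5]
opening: 0.0503
```

{"op": "carry_out", "data": {"increments": [{"linear":[0,0.002,0],"yaw":0.0},{"linear":[0,0.004,0],"yaw":0.0}]}}

```text
t: 17.77
tool_pos: [0.5678, -0.0562, 0.0549]
orientation: [-1.205, 1.205, -1.211]
force: [-0.4, -0.7, -1.4]
opening: 0.0502
```

{"op": "carry_out", "data": {"increments": [{"linear":[0,0.001,0],"yaw":0.0},{"linear":[0,0.0015,0],"yaw":0.0}]}}

```text
t: 18.02
tool_pos: [0.5678, -0.0562, 0.0534]
orientation: [-1.205, 1.205, -1.211]
force: [0.5, 0.4, -0.7]
opening: 0.0506
```

{"op": "carry_out", "data": {"increments": [{"linear":[0,0.0,0],"yaw":0.0},{"linear":[0,0.0,0],"yaw":0.0},{"linear":[0,0.0,0],"yaw":0.0}], "gripper": 0.8}}

```text
t: 18.4
tool_pos: [0.568, -0.0562, 0.0536]
orientation: [-1.205, 1.204, -1.212]
force: [-0.2, -0.2, 0.0]
opening: 0.0727
```

```bash
python3 - <<'E'
from plant import robot
from h import *
s,p,im=snap(robot,"w15")
goto(s,[.568,-.0575,.15])
cv2.imwrite("pics/w15z.png",cv2.resize(im[150:300,170:350],None,fx=4,fy=4,interpolation=cv2.INTER_CUBIC))
a,b,im2=snap(robot,"w15s","side")
cv2.imwrite("pics/w15sz.png",cv2.resize(im2[110:240,230:400],None,fx=4,fy=4,interpolation=cv2.INTER_CUBIC))
E
```

```text
pos [ 0.568  -0.0562  0.0536] head -89.97 incr [ 0.0012 -0.0964  0.0006] yaw 0.0006 F [-0.22 -0.16  0.05] t 18.4 open 0.0727387259655103 ydown [ 0.006  0.    -1.   ]
```

View pics/w15z.png

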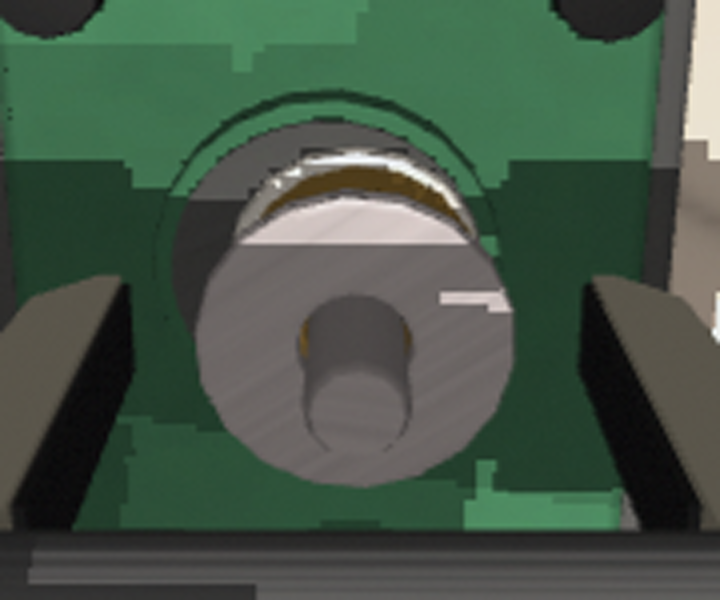

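View pics/w15sz.png

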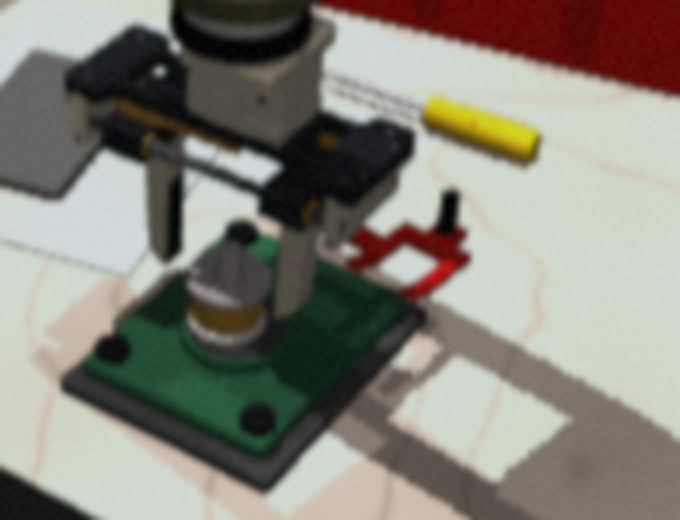

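{"op": "carry_out", "data": {"increments": [{"linear":[0,-0.03,0],"yaw":0.0},{"linear":[0,-0.07,0.0],"yaw":0.0},{"linear":[0,-0.1,0],"yaw":-0.15},{"linear":[0.03,-0.11,-0.02],"yaw":-0.33},{"linear":[0.06,-0.11,-0.045],"yaw":-0.51}]}}

```text
t: 19.12
tool_pos: [0.5229, -0.117, 0.1648]
orientation: [-1.407, 0.813, -0.826]
force: [0.5, -1.5, 0.1]
opening: 0.0742
```

```bash
python3 - <<'E'
from plant import robot
from h import *
goto(robot.read_state(),[.483,-.165,.16],24)
E
```

```text
pos [ 0.5229 -0.117   0.1648] head -60.34 incr [ 0.022   0.0045 -0.0584] yaw -1.4719 F [ 0.47 -1.5   0.09] t 19.125 open 0.07419590525719592 ydown [ 0.009 -0.001 -1.   ]
```

{"op": "carry_out", "data": {"increments": [{"linear":[0.005,0.0,-0.012],"yaw":-0.18},{"linear":[0.01,0.0,-0.025],"yaw":-0.36},{"linear":[0.015,0.0,-0.04],"yaw":-0.54},{"linear":[0.02,0.0,-0.05],"yaw":-0.72},{"linear":[0.022,0.0,-0.058],"yaw":-0.9}], "gripper": 0.5}}

```text
t: 19.75
tool_pos: [0.4831, -0.1653, 0.1646]
orientation: [-1.568, 0.109, -0.123]
force: [-0.2, -1.4, 0.3]
opening: 0.0463
```

{"op": "carry_out", "data": {"increments": [{"linear":[0,0.0,0],"yaw":-0.17},{"linear":[0,0.0,0],"yaw":-0.35},{"linear":[0,0.0,0],"yaw":-0.52},{"linear":[0,0.0,0],"yaw":-0.58},{"linear":[0,0.0,0],"yaw":-0.58}]}}

```text
t: 20.38
tool_pos: [0.4831, -0.1653, 0.1647]
orientation: [-1.547, -0.346, 0.332]
force: [0.4, -0.4, -0.6]
opening: 0.0463
```

```bash
python3 - <<'E'
from plant import robot
from h import *
s,p,im=snap(robot,"w16")
goto(s,[.483,-.165,.10],24)
E
```

```text
pos [ 0.4831 -0.1653  0.1647] head 24.75 incr [-0.0005  0.0647  0.0006] yaw 0.0131 F [ 0.4  -0.41 -0.61] t 20.375 open 0.04629652829863743 ydown [ 0.009 -0.001 -1.   ]
```

View pics/w16.png

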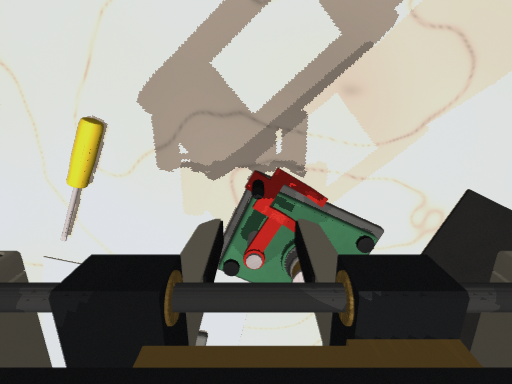

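```bash
python3 - <<'E'
from h import *
im=cv2.imread("pics/w16.png")[160:280,215:335]; cv2.imwrite("pics/w16z.png",cv2.resize(im,None,fx=5,fy=5,interpolation=cv2.INTER_CUBIC))
E
```

```text
(no output)
```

View pics/w16z.png

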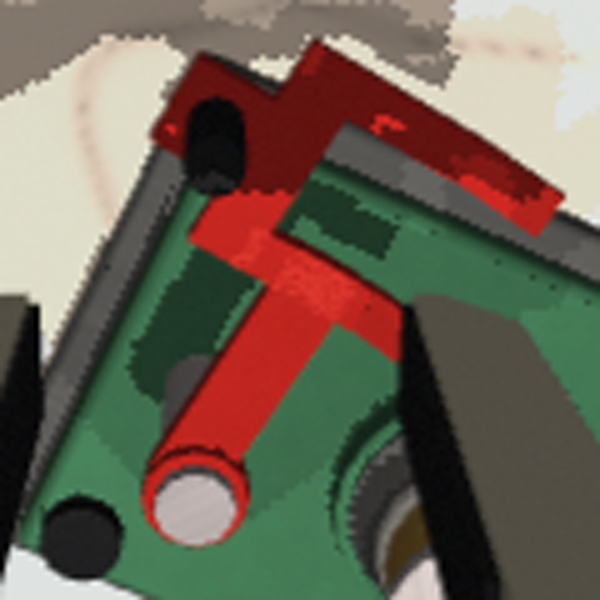

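```bash
python3 - <<'E'
from h import *
s,p=load("w16")
q=lambda x,y:(215+(x+.5)/5-.5,160+(y+.5)/5-.5)
P=back(p,q(213,165),.105);H=back(p,q(195,507),.084)
print(P,H,np.linalg.norm((P-H)[:2]),np.degrees(np.arctan2(*(P-H)[1::-1]))%360, back(p,q(215,118),.077))
E
```

```text
[ 0.48083313 -0.16720511  0.105     ] [ 0.55905067 -0.13570759  0.084     ] 0.08432127419033605 201.93421208760216 [ 0.48028651 -0.16732007  0.077     ]
```

{"op": "carry_out", "data": {"increments": [{"linear":[-0.001,0.035,0],"yaw":0.013},{"linear":[-0.002,0.07,0.0],"yaw":0.013},{"linear":[-0.002,0.09,0],"yaw":0.013},{"linear":[-0.002,0.096,0],"yaw":0.013},{"linear":[-0.002,0.096,0],"yaw":0.013}]}}

```text
t: 21.05
tool_pos: [0.4823, -0.1662, 0.0689]
orientation: [-1.549, -0.334, 0.321]
force: [0.3, -0.2, 0.6]
opening: 0.0466
```

```bash
python3 - <<'E'
from plant import robot
from h import *
s,p,im=snap(robot,"w17")
goto(s,[.4815,-.1665,.068],24)
cv2.imwrite("pics/w17z.png",cv2.resize(im[170:290,170:350],None,fx=4,fy=4,interpolation=cv2.INTER_CUBIC))
E
```

```text
pos [ 0.4823 -0.1662  0.0689] head 23.91 incr [-0.0008  0.0009  0.0001] yaw -0.0015 F [ 0.34 -0.15  0.6 ] t 21.05 open 0.046615158940995376 ydown [ 0.009 -0.001 -1.   ]
```

View pics/w17z.png

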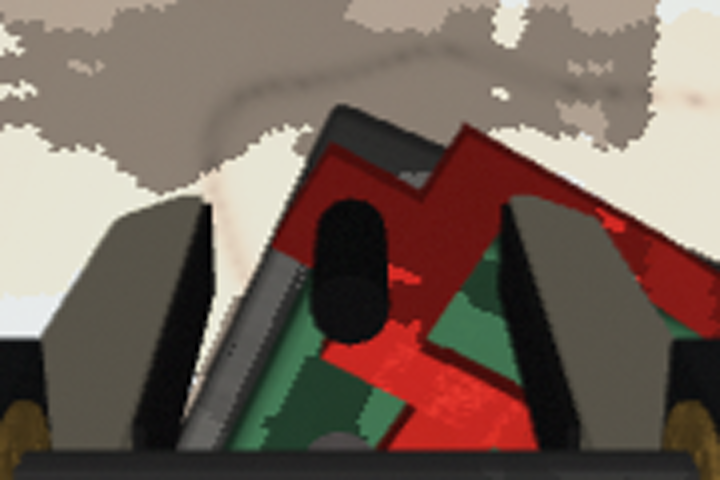

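{"op": "carry_out", "data": {"increments": [{"linear":[0,0.0,0],"yaw":0.0},{"linear":[0,0.0,0],"yaw":0.0},{"linear":[0,0.0,0],"yaw":0.0},{"linear":[0,0.0,0],"yaw":0.0},{"linear":[0,0.0,0],"yaw":0.0}], "gripper": 0.08, "newtons": 15}}

```text
t: 21.72
tool_pos: [0.4828, -0.1665, 0.0697]
orientation: [-1.549, -0.335, 0.32]
force: [-0.2, -0.8, 1.9]
opening: 0.0115
```

```bash
python3 - <<'E'
from plant import robot
from h import *
s,p,im=snap(robot,"w18")
goto(s,[.4815,-.1665,.068],24)
cv2.imwrite("pics/w18z.png",cv2.resize(im[170:290,170:350],None,fx=4,fy=4,interpolation=cv2.INTER_CUBIC))
E
```

```text
pos [ 0.4828 -0.1665  0.0697] head 23.92 incr [-0.0012  0.0017  0.0006] yaw -0.0014 F [-0.22 -0.82  1.88] t 21.725 open 0.011520014858159358 ydown [ 0.01  -0.001 -1.   ]
```

View pics/w18z.png

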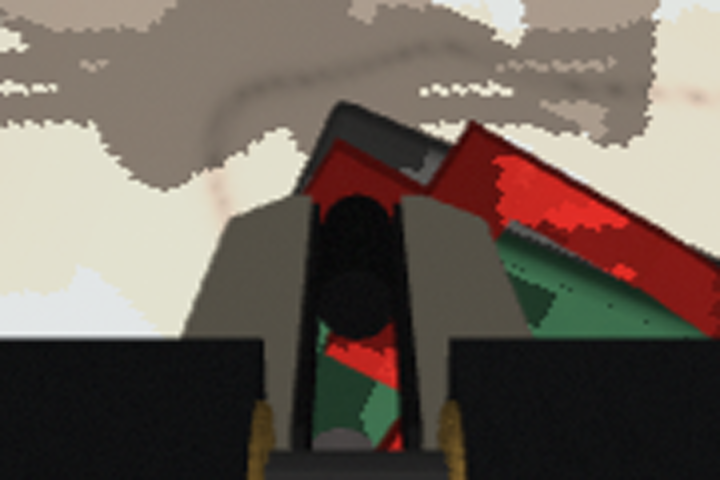

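```bash
cat >> h.py <<'E'
def arc(s,H,r,dths,head0=None):
    R=tool(s); d=s['tool_pos'][:2]-H; th=np.degrees(np.arctan2(d[1],d[0]))%360
    h=np.degrees(np.arctan2(R[1,0],R[0,0]))%360
    print("r",np.hypot(*d).round(4),"theta",th.round(2),"head",h.round(2),"F",s['force'].round(1),"z",s['tool_pos'][2].round(4),"t",s['t'],"open",s['opening'].round(4))
    # tangential force (along closing) and radial
    a=np.radians(th); tg=np.array([np.sin(a),-np.cos(a)]); print("Ft",(s['force'][:2]@tg).round(2),"Fr",(s['force'][:2]@np.array([np.cos(a),np.sin(a)])).round(2))
    for dt in dths:
        a=np.radians(th-dt); P=np.array([H[0]+r*np.cos(a),H[1]+r*np.sin(a),s['tool_pos'][2]])
        want=(th-dt)-180+2   # heading of tool x = radial inward
        yaw=-np.radians((want-h+180)%360-180)
        print(dt,(R.T@(P-s['tool_pos'])).round(4),round(yaw,3))
E
python3 - <<'E'
from plant import robot
from h import *
arc(robot.read_state(),np.array([.560,-.135]),.0838,[4,8,12,16,20])
E
```

```text
Traceback (most recent call last):
  File "h.py", line 26, in arc
    print("r",np.hypot(*d).round(4),"theta",th.round(2),"head",h.round(2),"F",s['force'].round(1),"z",s['tool_pos'][2].round(4),"t",s['t'],"open",s['opening'].round(4))
                                                                                                                                                  ^^^^^^^^^^^^^^^^^^
AttributeError: 'float' object has no attribute 'round'
```

```bash
sed -i "s/s\['opening'\].round(4)/s['opening']/" h.py
python3 - <<'E'
from plant import robot
from h import *
arc(robot.read_state(),np.array([.560,-.135]),.0838,[4,8,12,16,20])
E
```

```text
r 0.0833 theta 202.25 head 23.92 F [ 0.4 -0.5  1.3] z 0.0697 t 21.775 open 0.0113560952434624
Ft -0.59 Fr -0.21
4 [-0.0001 -0.      0.0059] 0.064
8 [ 0.0007 -0.0001  0.0116] 0.134
12 [ 0.0019 -0.0001  0.0174] 0.204
16 [ 0.0035 -0.0001  0.023 ] 0.274
20 [ 0.0054 -0.0001  0.0285] 0.343
```

{"op": "carry_out", "data": {"increments": [{"linear":[0,0.0,0.006],"yaw":0.06},{"linear":[0.0007,0.0,0.0116],"yaw":0.13},{"linear":[0.002,0.0,0.0174],"yaw":0.2},{"linear":[0.0035,0.0,0.023],"yaw":0.27},{"linear":[0.0054,0.0,0.0285],"yaw":0.34}]}}

```text
t: 22.4
tool_pos: [0.477, -0.1384, 0.0698]
orientation: [-1.572, -0.069, 0.05]
force: [5.2, -0.8, -2.7]
opening: 0.0116
```

```bash

python3 - <<'E'
from plant import robot
from h import *
arc(robot.read_state(),np.array([.560,-.135]),.0838,[4,8,12,16,20])
E
```

```text
r 0.0831 theta 182.33 head 4.31 F [ 5.2 -0.8 -2.7] z 0.0698 t 22.4 open 0.011550582471164797
Ft -0.98 Fr -5.19
4 [-0.0003 -0.      0.0059] 0.069
8 [ 0.0005 -0.      0.0117] 0.139
12 [ 0.0017 -0.      0.0174] 0.209
16 [ 0.0033 -0.      0.023 ] 0.279
20 [ 0.0053 -0.      0.0285] 0.349
```

{"op": "carry_out", "data": {"increments": [{"linear":[0.001,0.0,0.006],"yaw":0.07},{"linear":[0.0018,0.0,0.0117],"yaw":0.14},{"linear":[0.003,0.0,0.0174],"yaw":0.21},{"linear":[0.0045,0.0,0.023],"yaw":0.28},{"linear":[0.0065,0.0,0.0283],"yaw":0.35}]}}

```text
t: 23.02
tool_pos: [0.481, -0.1097, 0.0697]
orientation: [-1.56, 0.208, -0.227]
force: [-1.3, -1.0, 1.3]
opening: 0.0115
```

```bash

python3 - <<'E'
from plant import robot
from h import *
s,p,im=snap(robot,"w19")
arc(s,np.array([.5605,-.135]),.0828,[4,8,12,16,20])
cv2.imwrite("pics/w19z.png",cv2.resize(im[150:290,150:370],None,fx=3.5,fy=3.5,interpolation=cv2.INTER_CUBIC))
E
```

```text
r 0.0834 theta 162.31 head 344.12 F [-1.3 -1.   1.3] z 0.0697 t 23.025 open 0.011532780382440756
Ft -1.36 Fr 0.95
4 [0.001  0.     0.0057] 0.066
8 [0.0018 0.     0.0115] 0.136
12 [0.0029 0.0001 0.0171] 0.206
16 [0.0045 0.0001 0.0227] 0.276
20 [0.0065 0.0001 0.0281] 0.346
```

View pics/w19z.png

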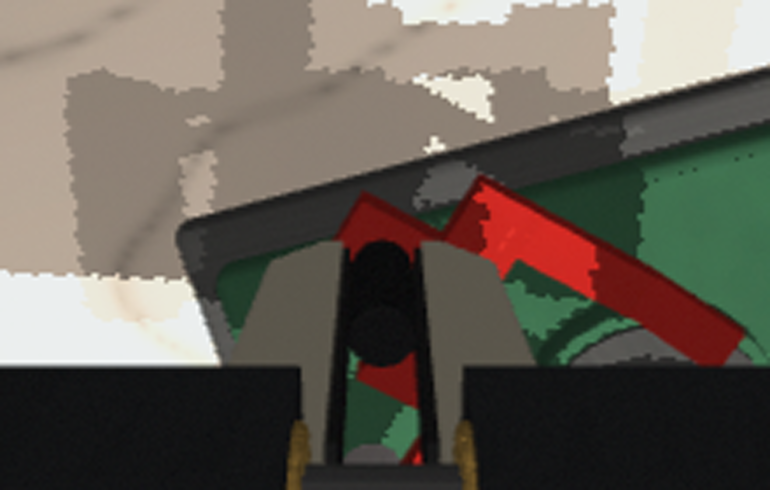

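{"op": "carry_out", "data": {"increments": [{"linear":[0.0004,0.0,0.0058],"yaw":0.066},{"linear":[0.0012,0.0,0.0116],"yaw":0.136},{"linear":[0.0024,0.0,0.0172],"yaw":0.206},{"linear":[0.004,0.0,0.0228],"yaw":0.276}]}}

```text
t: 23.58
tool_pos: [0.4912, -0.0884, 0.0697]
orientation: [-1.525, 0.428, -0.446]
force: [-1.4, -1.1, 2.0]
opening: 0.0113
```

```bash

python3 - <<'E'
from plant import robot
from h import *
s=robot.read_state()
arc(s,np.array([.5605,-.135]),.0834,[2,4,6,8,10])
E
```

```text
r 0.0835 theta 146.08 head 328.06 F [-1.4 -1.1  2. ] z 0.0697 t 23.575 open 0.01131238119327932
Ft -1.67 Fr 0.56
2 [0.0003 0.     0.0029] 0.035
4 [0.0006 0.     0.0058] 0.069
6 [0.0009 0.     0.0087] 0.104
8 [0.0014 0.0001 0.0116] 0.139
10 [0.0019 0.0001 0.0144] 0.174
```

{"op": "carry_out", "data": {"increments": [{"linear":[0.0003,0.0,0.0029],"yaw":0.035},{"linear":[0.0006,0.0,0.0058],"yaw":0.069},{"linear":[0.001,0.0,0.0087],"yaw":0.104},{"linear":[0.0014,0.0,0.0116],"yaw":0.139},{"linear":[0.0019,0.0,0.0144],"yaw":0.174}]}}

```text
t: 24.2
tool_pos: [0.4998, -0.0775, 0.0698]
orientation: [-1.493, 0.564, -0.58]
force: [-3.2, -2.3, 3.6]
opening: 0.0112
```

```bash

python3 - <<'E'
from plant import robot
from h import *
s=robot.read_state()
arc(s,np.array([.5605,-.135]),.0834,[2,4,6,8,10])
E
```

```text
r 0.0836 theta 136.56 head 318.1 F [-3.2 -2.3  3.6] z 0.0698 t 24.2 open 0.0112315826169738
Ft -3.86 Fr 0.74
2 [0.0003 0.     0.0029] 0.027
4 [0.0005 0.     0.0058] 0.062
6 [0.0009 0.     0.0087] 0.097
8 [0.0013 0.0001 0.0116] 0.132
10 [0.0018 0.0001 0.0144] 0.167
```

{"op": "carry_out", "data": {"increments": [{"linear":[0.0003,0.0,0.0029],"yaw":0.03},{"linear":[0.0005,0.0,0.0058],"yaw":0.062},{"linear":[0.0009,0.0,0.0087],"yaw":0.097},{"linear":[0.0013,0.0,0.0116],"yaw":0.132}]}}

```text
t: 24.7
tool_pos: [0.5084, -0.0695, 0.0698]
orientation: [-1.461, 0.668, -0.683]
force: [-3.6, 0.4, 2.3]
opening: 0.0117
```

```bash

python3 - <<'E'
from plant import robot
from h import *
s=robot.read_state()
arc(s,np.array([.5605,-.135]),.0834,[2,4,6,8,10])
E
```

```text
r 0.0837 theta 128.46 head 310.45 F [-3.6  0.4  2.3] z 0.0698 t 24.7 open 0.011662109890189114
Ft -2.56 Fr 2.51
2 [0.0004 0.     0.0029] 0.035
4 [0.0007 0.     0.0058] 0.07
6 [0.001  0.0001 0.0087] 0.105
8 [0.0015 0.0001 0.0116] 0.139
10 [0.0021 0.0001 0.0144] 0.174
```

{"op": "carry_out", "data": {"increments": [{"linear":[0.0003,0.0,0.0029],"yaw":0.035},{"linear":[0.0005,0.0,0.0058],"yaw":0.07},{"linear":[0.0008,0.0,0.0087],"yaw":0.105},{"linear":[0.001,0.0,0.011],"yaw":0.13}]}}

```text
t: 25.2
tool_pos: [0.5175, -0.063, 0.0698]
orientation: [-1.425, 0.768, -0.783]
force: [-2.9, -0.7, 3.1]
opening: 0.0113
```

```bash

python3 - <<'E'
from plant import robot
from h import *
s=robot.read_state()
arc(s,np.array([.5605,-.135]),.0834,[1,2,3,4,5])
E
```

```text
r 0.0839 theta 120.82 head 302.94 F [-2.9 -0.7  3.1] z 0.0698 t 25.2 open 0.011314602538020475
Ft -2.85 Fr 0.9
1 [0.0005 0.     0.0014] 0.02
2 [0.0006 0.     0.0029] 0.037
3 [0.0007 0.     0.0043] 0.054
4 [0.0009 0.     0.0058] 0.072
5 [0.0011 0.0001 0.0072] 0.089
```

Approaching the stop; small steps while watching the tangential force.

{"op": "carry_out", "data": {"increments": [{"linear":[0.0002,0.0,0.0015],"yaw":0.018},{"linear":[0.0004,0.0,0.003],"yaw":0.035},{"linear":[0.0004,0.0,0.003],"yaw":0.035}]}}

```text
t: 25.58
tool_pos: [0.5203, -0.0614, 0.0698]
orientation: [-1.414, 0.796, -0.81]
force: [-3.1, 1.2, 3.7]
opening: 0.0117
```

{"op": "carry_out", "data": {"increments": [{"linear":[0.0002,0.0,0.0015],"yaw":0.018},{"linear":[0.0003,0.0,0.002],"yaw":0.025},{"linear":[0.0003,0.0,0.002],"yaw":0.025}]}}

```text
t: 25.95
tool_pos: [0.5222, -0.0604, 0.0698]
orientation: [-1.406, 0.815, -0.829]
force: [-4.7, 2.2, 4.3]
opening: 0.0111
```

```bash

python3 - <<'E'
from plant import robot
from h import *
s,p,im=snap(robot,"w20")
arc(s,np.array([.5605,-.135]),.0834,[1,2,3])
cv2.imwrite("pics/w20z.png",cv2.resize(im[150:290,150:370],None,fx=3.5,fy=3.5,interpolation=cv2.INTER_CUBIC))
E
```

```text
r 0.0839 theta 117.15 head 299.5 F [-4.7  2.2  4.3] z 0.0698 t 25.95 open 0.011141404104591605
Ft -3.14 Fr 4.11
1 [0.0006 0.     0.0014] 0.024
2 [0.0007 0.     0.0029] 0.041
3 [0.0008 0.     0.0043] 0.058
```

View pics/w20z.png

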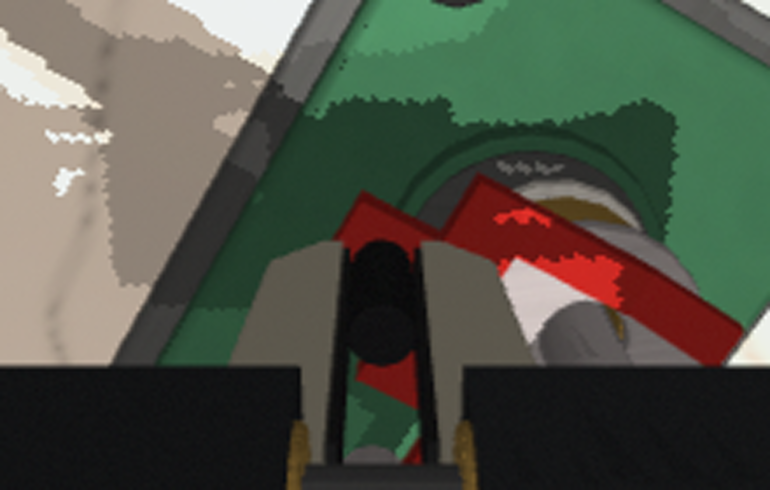

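{"op": "carry_out", "data": {"increments": [{"linear":[0.0,0.0,0.001],"yaw":0.012},{"linear":[-0.0003,0.0,0.002],"yaw":0.025},{"linear":[-0.0003,0.0,0.002],"yaw":0.025}]}}

```text
t: 26.38
tool_pos: [0.5228, -0.06, 0.0697]
orientation: [-1.401, 0.835, -0.848]
force: [-8.8, -2.4, 7.8]
opening: 0.0115
```

{"op": "carry_out", "data": {"increments": [{"linear":[0.0,0.0,0.0],"yaw":0.0},{"linear":[0,0.0,0],"yaw":0.0},{"linear":[0,0.0,0],"yaw":0.0}], "gripper": 0.25}}

```text
t: 26.75
tool_pos: [0.5232, -0.0601, 0.0697]
orientation: [-1.4, 0.835, -0.848]
force: [0.1, -0.5, -0.3]
opening: 0.0232
```

{"op": "carry_out", "data": {"increments": [{"linear":[0.0,-0.03,0.0],"yaw":0.0},{"linear":[0,-0.08,0],"yaw":0.0},{"linear":[0,-0.12,0],"yaw":0.0},{"linear":[-0.03,-0.14,0],"yaw":0.0},{"linear":[-0.03,-0.14,0],"yaw":0.0}]}}

```text
t: 27.38
tool_pos: [0.5091, -0.0323, 0.212]
orientation: [-1.399, 0.83, -0.85]
force: [-0.2, 0.4, -0.9]
opening: 0.0234
```

```bash

python3 - <<'E'
from plant import robot
from h import *
s,p,im=snap(robot,"w21"); print(s['t'],s['force'])
cv2.imwrite("pics/w21z.png",cv2.resize(im[90:270,150:370],None,fx=3.5,fy=3.5,interpolation=cv2.INTER_CUBIC))
a,b,im2=snap(robot,"w21s","side")
cv2.imwrite("pics/w21sz.png",cv2.resize(im2[110:240,230:400],None,fx=4,fy=4,interpolation=cv2.INTER_CUBIC))
E
```

```text
27.375 [-0.20125286  0.37608448 -0.8998074 ]
```

View pics/w21z.png

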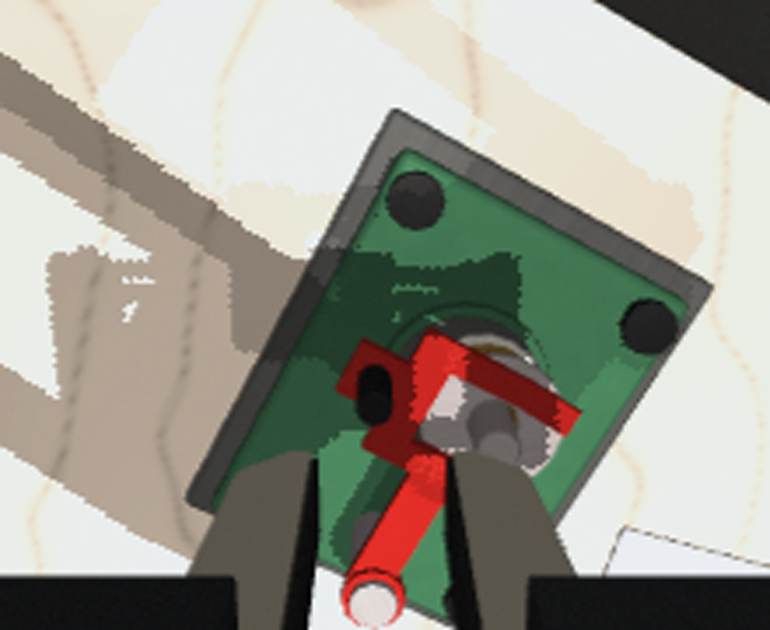

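View pics/w21sz.png

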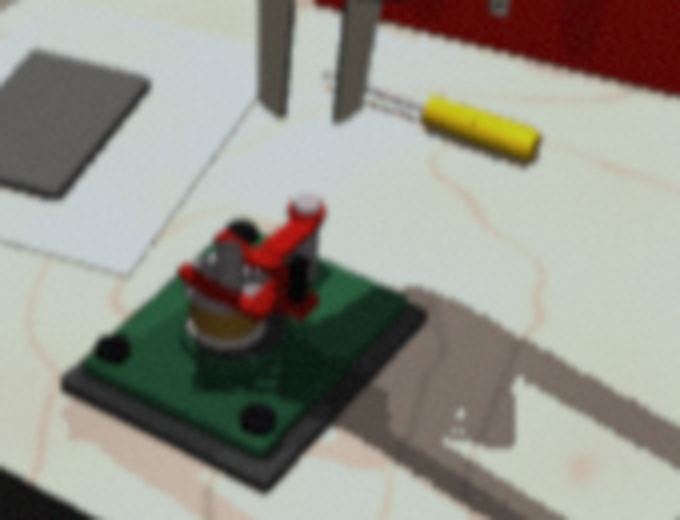

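```bash

python3 - <<'E'
from h import *
s,p=load("w21")
q=lambda x,y:(150+(x+.5)/3.5-.5,90+(y+.5)/3.5-.5)
P=back(p,q(374,407),.105);H=back(p,q(373,605),.084);d=(P-H)[:2]
print(P,H,np.hypot(*d),np.degrees(np.arctan2(d[1],d[0])))
a=back(p,q(395,110),0);b=back(p,q(713,288),0);c=back(p,q(188,500),0)
print(np.degrees(np.arctan2(*(b-a)[1::-1])),np.degrees(np.arctan2(*(a-c)[1::-1])),np.linalg.norm(b-a),np.linalg.norm(a-c))
E
```

```text
[ 0.52057    -0.05899965  0.105     ] [ 0.56014944 -0.13404607  0.084     ] 0.08484395368682314 117.80714182549181
-0.4741684020431588 89.78639823247848 0.1508945514023844 0.1914762621642739
```

```bash
python3 -c "
from plant import robot
print(robot.close_job())"
```

```text
the job is handed in; nothing more can be done
None
```

The spacer and then the washer are on the spindle, and the red retainer is swung closed over the washer. I released it and handed the job in at about 27.5 s of the 72 s allowed.

**Last checks**
- **Retainer closed:** the wrist picture puts the pin 39.6 mm along -x and 75.0 mm along +y from the hinge. That is about 118.1° in the base frame, which matches the closed position. The pin also stopped against the retainer's end stop while I was pushing.
- **Let go:** after opening, the tool force dropped to about zero, and the arm moved about 140 mm up, clear of everything.
- **Stack:** the pictures show the spacer and washer level on the spindle, with the retainer across the washer. I did not measure their final heights; I judged those from the pictures and the closed retainer.
- **Forces:** nothing felt like a jam. Tool force stayed at a few newtons on both insertions and about 12 N in total at the end stop.
- **Other parts:** I never touched the blue ring, the oil jar or the screwdriver. I did not measure their positions again at the end.

**What disagreed**
- **Fingertip position:** the text puts the fingertips 8 mm ahead of the TCP, but they are really about 16 mm behind it. My first attempt to grip the spacer therefore closed above it without moving it. I measured the real tip position in the wrist picture, opened, went lower and used that from then on.
- **Washer grip:** the jaws stopped at 50 mm on the 52 mm washer, but it was held firmly and seated normally.

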